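# File a punched case in the lever arch file

## Robot

A 6-joint arm with a two-finger parallel gripper is mounted at the origin on the work surface. World frame = base frame: x ahead of the robot, y to its left, z up, the work surface at z = 0. Lengths are in mm, angles in degrees, forces in N, time in s.
With the tool pointing down it reaches from about 300 to 850 mm from the base axis. Payload 4.2 kg.
Tool frame: the origin (TCP) lies at the very end of the fingers, on their centre line; the grasp point (between the pads) lies 19 mm behind it; z points along the fingers, x is the direction in which the jaws open and shut, and the axes are right-handed (so a half turn about z gives the same grasp; the last joint's range is limited). The gripper opens to 91 mm and grips with 3 to 60 N. Pads are 32 mm wide; open, the fingers measure 118 mm over their backs; the gripper's body (76 mm by 178 mm) begins 60 mm behind the grasp point.
Start: joints at [71.276, 18.312, 89.639, -0, 72.044, -1.146], TCP at [173.658, 548.166, 213.976] pointing down, gripper open.
Joint ranges: [-177.97, 177.97], [-48.28, 115.42], [12.27, 149.76], [-77.06, 257.06], [2.81, 150.46], [-146.56, 146.56]. Speed limits (degrees/s): [147.25, 147.25, 180, 180, 180, 180].

## Interface

Orientations are given as [roll, pitch, yaw] about the fixed x, y, z axes, in that order (R = Rz(yaw) Ry(pitch) Rx(roll)).
In Python, from workcell import env gives the robot as it stands.
- The arm moves only by the tool servo_tool, never from a script. Its argument "plan" is a list of rows, each a list of 3 entries, a list of its own where there are three numbers: the turn, a rotation vector about the tool's x, y, z in degrees, then the shift along the tool's x, y, z in mm, then the finger opening in mm, from 0 to 91.2. In form: [[[ax, ay, az], [dx, dy, dz], claw], ...]. A call has exactly 10 rows; each row shifts and turns the pose as measured when the row begins, along the tool's axes as they then stand; what a row does not reach is not made up. A row lasts 1/8 s, in which the tool goes at most 62.5 mm and 10.7 degrees, less where a joint would pass 70% of its speed; a pose out of reach is approached as far as the arm can. A call with a gripper value outside its range is refused whole. The fingers move at their own pace and stop on an object; "squeeze" is the grip in N (left out, the last holds). Time passes only in rows, so rows that do not move let the fingers close, or fill a call up. It gives the time, the measured TCP pose, the force and the opening at its end, in the units of the state.
- env.state(): the state, without advancing time (a new reading comes with each control period).
- env.grab_frame(name): name is "side" or "top"; returns a dict with "pixels" (384x512x3 uint8, red, green, blue), "intrinsics" (3x3 intrinsics, pixels), "eye" and "attitude" of the camera in the world. Camera axes: x right, y up, looking along -z (the intrinsics and any distortion apply to the point x, -y, -z); pixel columns grow to the right and rows downward; lengths in mm; the calibration is good to about 2 mm. A picture is of the moment at which its call begins. There is no depth.
- env.job_done(): hands the job in, once; it reports no verdict.
The state is a dict: "time_s": time; "qpos": joint angles; "qvel": joint speeds; "effort": joint torques, N m; "ee_pos": TCP position; "ee_rot": TCP orientation; "force": force on the tool from outside, world axes, zero at the start; "torque": the same for the moment, N m; "gripper_width": finger opening in mm.
Only numpy, scipy, OpenCV 4.12 (cv2) and the standard library are available. Lean on these libraries where they do the work, as an engineer would, in place of code of your own. Each camera call takes 0.05 s, during which the arm holds its last target.

## Task

File the hard case with the punched flange in the open lever arch file: lift the file's lever so that the rings spring fully open, set the case gently with both holes down over the two posts until it lies flat on the board, then press the lever fully down onto its stop so that the rings are shut. Do not force the lever (feel for its stop, it bends easily), do not push the case hard on the file, and leave everything else on the desk where it is.

Things in the scene. Friction and masses are not known exactly. Their poses are not given: they have to be found in the camera images.
- file: Lever arch file, open, fast on the desk. Origin midway between its two posts at desk level; z up, x from the posts to the spine and opened front cover, y along the row of posts. Boards: 4 mm thick, x -100 to 302, y -195 to 115 mm. Steel mechanism plate on them: x -10 to 64, y -102 to 62 mm, top at z 7 mm; on it at x 44 to 64, y -95 to -49 mm the stand of the lever.
- post_left (a point): foot, on the plate (z 7 mm), of the upright steel post at file x 0, y +40 mm: 6 mm diameter, round tip at z 45 mm
- post_right (a point): foot, on the plate (z 7 mm), of the same post at file x 0, y -40 mm
- arch (a joint): angle of the two steel ring arches (4.4 mm wire, feet at file x 36, y +-40, z 10 mm). 0: they reach over and meet the post tips (rings shut). They move with the lever, 0.8 times its angle; at 0.8 rad they stand back towards +x (tips at about x 38, z 64 mm) and the posts are free from above
- lever_foot (a point): point on the plate (z 7 mm) straight below the lever's hinge, at file x 54, y -85 mm. Hinge axis (stand top 10 mm higher) along file x, 26 to 50 mm above the desk: differs from file to file, must be seen or felt. Lever: straight flat steel bar, 12 mm wide, 5 mm thick, level along -y when shut, ending in a 16 mm round thumb plate centred 88 mm from the hinge
- lever (a joint): slope of the lever: 0 level and shut on its stop (the start), 1.0 rad up and open. Lifting takes up to 0.3 N m at first; past about 0.25 rad it springs open by itself. Closing takes up to 0.9 N m (10 N at the thumb plate); nearly shut, below 0.15 rad, the stiff hinge stays where it is left, so it must be pressed right home on its stop, whose height must be felt
- lever_flex (a joint): springy flexing of the lever bar about the hinge, rad: 0 unloaded, negative when pressed down, positive when pulled up, 80 N m per rad. Beyond 0.02 rad either way (1.6 N m, about 18 N at the thumb plate), as when it is forced against a stop, the lever is spoilt
- case: Punched case, 0.1 to 0.25 kg: grey plastic box with a thin flange along one long side. Origin midway between the two holes, level with the box's underside; z up, y along the flange, x from box to flange. Box x -67 to -11, y -55 to 55, z 0 to 34 mm; flange x -11 to 11, z 4 to 8 mm. Filed: axes as the file's, origin at file x 0, y 0, z 4 mm (box on the board, on the file's -x side)
- hole_left (a point): centre, on the flange's underside, of the case's through hole at y +40 mm, 8.5 mm wide
- hole_right (a point): the same for the hole at y -40 mm
- plain_case: a hard grey plastic box, 56 x 110 x 34 mm like the case's body but with no punched flange; origin 39 mm in +x of its centre, at its underside. A bystander, may lie in either of two places
- screwdriver: a screwdriver lying on the file's front cover (bystander)
- adapter: a 35 x 50 x 22 mm aluminium connector block on the file's front cover (bystander)
- mouse: a black computer mouse, 100 x 60 x 30 mm (bystander)
- mug: a white mug, 80 mm wide, 95 mm high (bystander)
- keypad: a black number keypad, 125 x 85 x 20 mm (bystander)
- morse_key: a brass morse key, 90 x 70 x 45 mm (bystander)
- headphones: headphones lying flat, about 180 x 210 x 45 mm (bystander)
There are look-alikes about, which are no part of the job. What is shaped like the case but green or pink is not meant.

How it is judged:
By the outcome, as a careful person would: the job done as asked, in the order asked, and still so for the second after the job is handed in, with the robot touching nothing.
It also fails if it takes over 67 s, if anything falls off the work surface, if the arm or the gripper's body presses on something with over 40 N, if the wrist force passes 120 N, or if a joint passes its speed limit or range.

## Working session

There is one attempt and no reset: what is moved stays moved. The work goes in short steps, Python scripts to look and compute and a tool call to move; the robot and the scene stay as the last step left them, time stands still between calls to the robot, and variables do not carry over. Pictures are saved under pics/ and viewed, and the job is handed in when it is done.

Besides the shell and the picture viewer there is one more tool, called after "Request:" by a JSON object that holds its "op" and its "data", one argument or row to a line. servo_tool: Moves the arm, as the interface text tells. Its arguments: {"type":"object","properties":{"plan":{"type":"array"},"squeeze":{"type":"number"}},"required":["plan"]}

```bash
mkdir -p pics; ls; cat > h.py <<'E'
import numpy as np, cv2
from workcell import env
def snap(tag):
    for n in ("side","top"):
        f=env.grab_frame(n)
        cv2.imwrite(f"pics/{tag}_{n}.png",f["pixels"][:,:,::-1])
        np.savez(f"pics/{tag}_{n}.npz",**{k:np.array(v) for k,v in f.items()})
E
python3 - <<'E'
from h import *
snap("a")
for n in("side","top"):
    d=np.load(f"pics/a_{n}.npz",allow_pickle=True)
    for k in d: 
        if k!="pixels":print(n,k,d[k].tolist())
print(env.state())
E
```

```text
pics
side intrinsics [[362.56318364194794, 0.0, 259.11712529688657], [0.0, 362.56318364194794, 185.09132605373878], [0.0, 0.0, 1.0]]
side eye [236.01761826039603, -710.4598877733991, 783.4584264403612]
side attitude [48.71628926699514, 0.21709526328601203, -22.32555991296738]
top intrinsics [[385.62693894144013, 0.0, 252.4088965429277], [0.0, 385.62693894144013, 188.50755805809666], [0.0, 0.0, 1.0]]
top eye [345.75529456578914, 56.4585069890471, 1552.9296462953655]
top attitude [7.466009574506634, -0.3262343038110351, -90.80802929177678]
{'time_s': 0.1, 'qpos': array([ 7.12755259e+01,  1.83470555e+01,  8.96985083e+01,  2.25803188e-03,
        7.20408593e+01, -1.14764564e+00]), 'qvel': array([-0.00546433, -0.043606  , -0.22981864,  0.00111809, -0.01458636,
        0.00754371]), 'effort': array([-5.39524499e-04, -4.13337708e+01, -2.32508433e+01,  7.28428806e-02,
        4.22040210e-02, -5.39152381e-05]), 'ee_pos': array([173.50768898, 547.74907009, 213.21972756]), 'ee_rot': array([-1.79996123e+02,  8.63627323e-02,  7.24224766e+01]), 'force': array([-0.1145714 , -0.03757299, -0.06823599]), 'torque': array([ 0.02859838,  0.04585929, -0.04545882]), 'gripper_width': 91.1555821763589}
```

View pics/a_side.png

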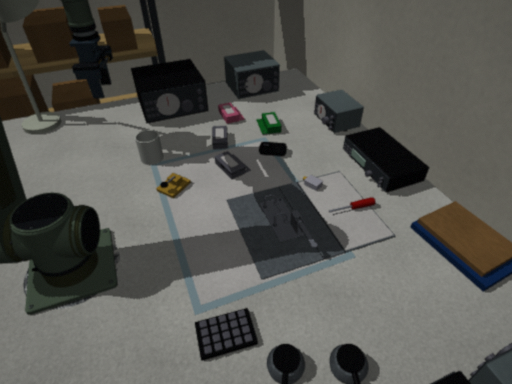

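View pics/a_top.png

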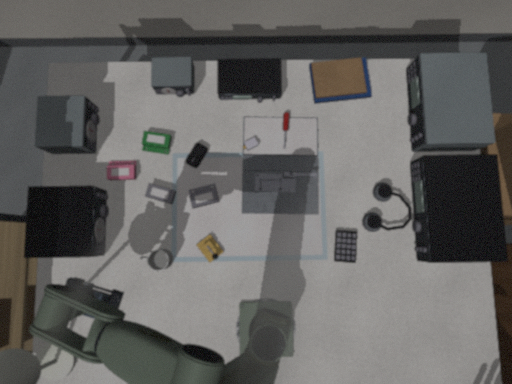

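```bash
python3 - <<'E'
import cv2
def crop(src,x0,y0,x1,y1,out,g=1.6):
    im=cv2.imread(src)[y0:y1,x0:x1]
    s=min(800/(x1-x0),600/(y1-y0))
    im=cv2.resize(im,None,fx=s,fy=s,interpolation=cv2.INTER_CUBIC)
    im=(255*(im/255.)**(1/g)).astype('uint8'); cv2.imwrite(out,im); print(s)
crop('pics/a_top.png',130,120,240,202+10,'pics/c1.png')
crop('pics/a_top.png',235,140,330,220,'pics/c2.png')
crop('pics/a_side.png',195,110,295,185,'pics/c3.png')
crop('pics/a_side.png',220,165,360,280,'pics/c4.png')
E
```

```text
6.521739130434782
7.5
8.0
5.217391304347826
```

View pics/c1.png

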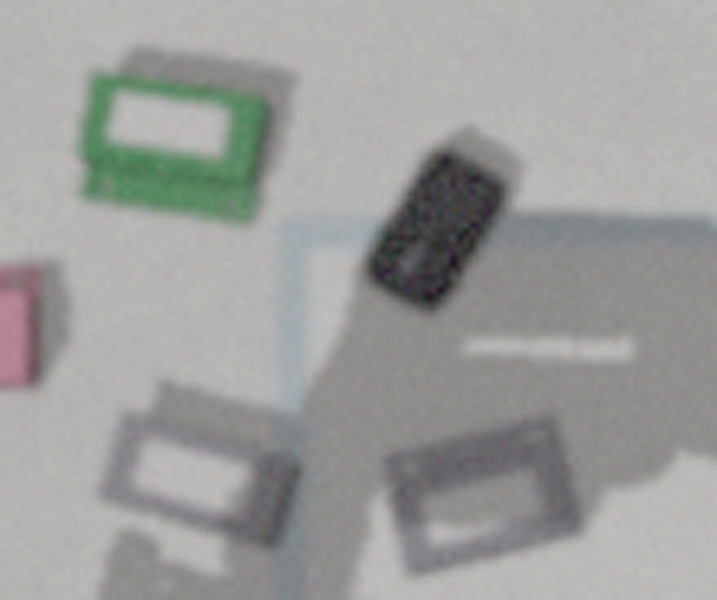

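View pics/c2.png

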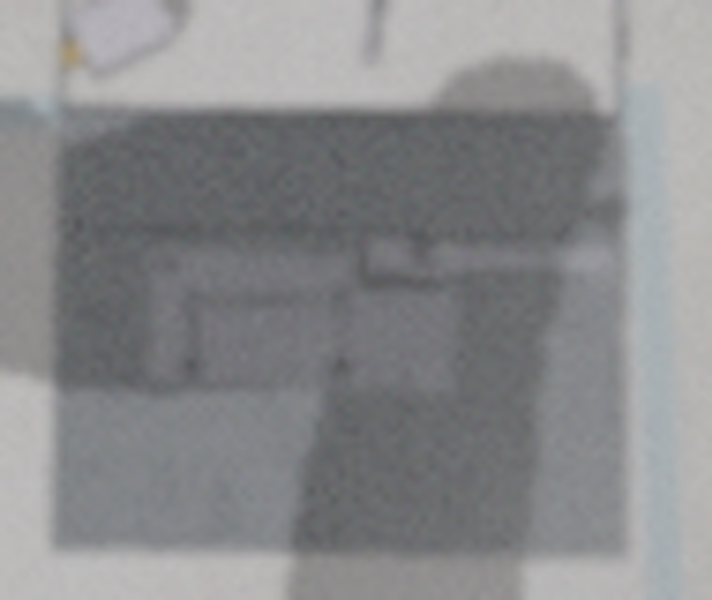

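View pics/c3.png

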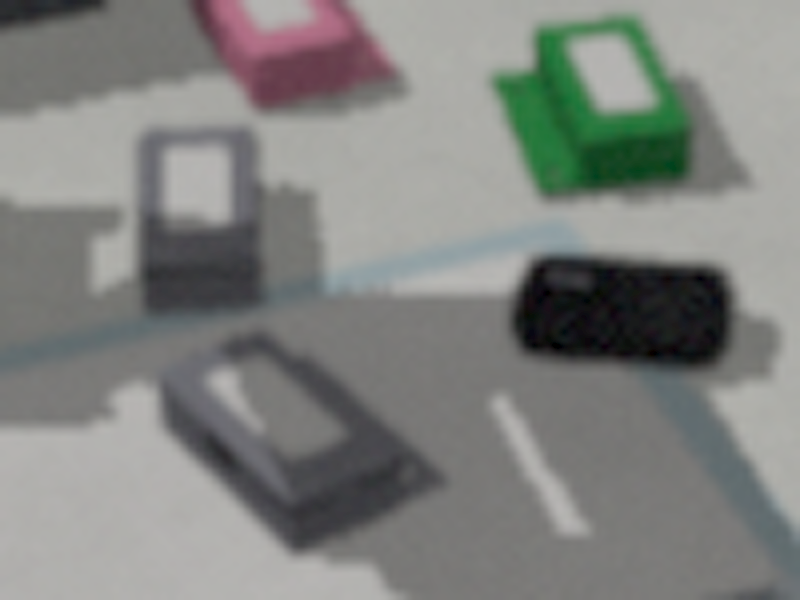

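View pics/c4.png

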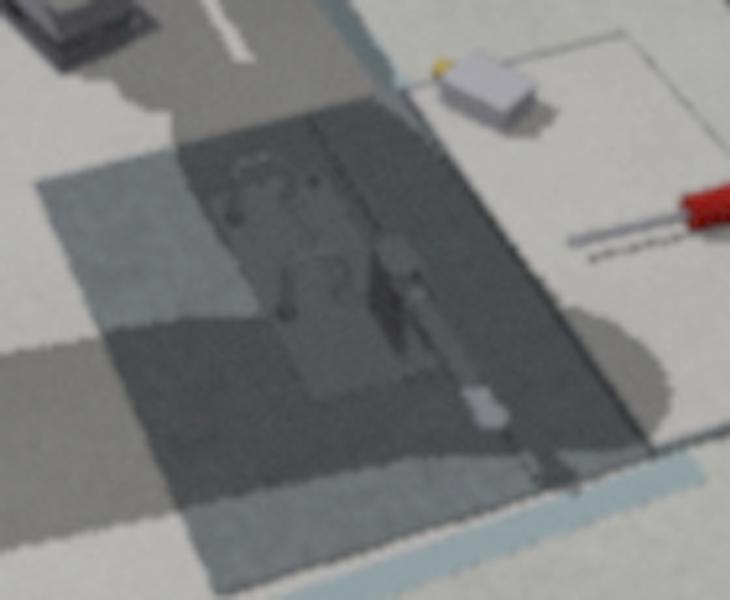

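```bash
cat >> h.py <<'E'
from scipy.spatial.transform import Rotation as R
from scipy.optimize import least_squares
def proj(P,d):
    P=np.atleast_2d(P).astype(float)
    a=R.from_euler('xyz',d["attitude"],degrees=True).as_matrix()
    c=(P-d["eye"])@a
    K=d["intrinsics"]; q=np.c_[c[:,0],-c[:,1],-c[:,2]]
    u=q@K.T
    return u[:,:2]/u[:,2:]
def ld(tag): return {n:dict(np.load(f"pics/{tag}_{n}.npz",allow_pickle=True)) for n in("side","top")}
def body(p,P,z=0):
    P=np.atleast_2d(P).astype(float); c,s=np.cos(p[2]),np.sin(p[2])
    return np.c_[p[0]+c*P[:,0]-s*P[:,1],p[1]+s*P[:,0]+c*P[:,1],P[:,2]+z]
def fit(obs,D,p0,z=0):  # obs list of (cam,(X,Y,Z),(u,v))
    def f(p): return np.concatenate([(proj(body(p,P,z),D[c])[0]-uv) for c,P,uv in obs])
    r=least_squares(f,p0,loss='soft_l1'); return r.x,f(r.x).reshape(-1,2)
def cp(s,x0,y0,u,v): return ((u+.5)/s-.5+x0,(v+.5)/s-.5+y0)
def show(img,segs,box,out,g=1.6):
    x0,y0,x1,y1=box; s=min(800/(x1-x0),600/(y1-y0))
    im=cv2.resize(img[y0:y1,x0:x1],None,fx=s,fy=s,interpolation=cv2.INTER_CUBIC)
    im=(255*(im/255.)**(1/g)).astype('uint8')
    for a,b in segs:
        t=lambda q:(int((q[0]-x0+.5)*s),int((q[1]-y0+.5)*s))
        cv2.line(im,t(a),t(b),(0,0,255),1)
    cv2.imwrite(out,im)
def boxseg(x0,x1,y0,y1,z0,z1):
    c=[(x,y,z) for x in(x0,x1) for y in(y0,y1) for z in(z0,z1)]
    return [(a,b) for i,a in enumerate(c) for b in c[i+1:] if sum(u!=v for u,v in zip(a,b))==1]
E
python3 - <<'E'
from h import *
D=ld("a")
t=lambda u,v:cp(7.5,235,140,u,v); s=lambda u,v:cp(5.217,220,165,u,v)
obs=[("top",(-100,115,4),t(52,548)),("top",(-100,-195,4),t(628,555)),("top",(302,115,4),(243,117)),("top",(302,-195,4),(319,117)),
("side",(-100,115,4),s(37,182)),("side",(-100,-195,4),s(220,592)),("side",(302,115,4),s(622,33)),("side",(302,-195,4),(394,236))]
pf,r=fit(obs,D,(500,0,0)); print("file",pf,np.degrees(pf[2]));print(r.round(1))
t=lambda u,v:cp(6.5217,130,120,u,v); s=lambda u,v:cp(8,195,110,u,v)
obs=[("top",(-67,55,34),t(415,575)),("top",(-67,-55,34),t(582,527)),("top",(11,55,8),t(388,460)),("top",(11,-55,8),t(552,412)),
("side",(11,-55,8),s(443,480)),("side",(-67,-55,34),s(300,495)),("side",(-67,55,34),s(163,375)),("side",(11,55,8),s(265,330))]
pc,r=fit(obs,D,(500,200,0)); print("case",pc,np.degrees(pc[2]));print(r.round(1))
np.savez("poses.npz",f=pf,c=pc)
for n,bx,bc in(("top",(235,140,330,220),(180,170,240,215)),("side",(220,165,360,280),(205,140,265,185))):
    im=cv2.imread(f"pics/a_{n}.png")
    S=boxseg(-10,64,-102,62,4,7)+boxseg(44,64,-95,-49,7,40)+[((0,y,7),(0,y,45)) for y in(40,-40)]+boxseg(-100,302,-195,115,4,4)
    q=lambda p,S:[tuple(proj(body(p,np.array(e)),D[n])) for e in S]
    show(im,q(pf,S),bx,f"pics/o1_{n}.png")
    S=boxseg(-67,-11,-55,55,0,34)+boxseg(-11,11,-55,55,4,8)+[((0,y,8),(3,y,8)) for y in(40,-40)]
    show(im,q(pc,S),bc,f"pics/o2_{n}.png")
E
```

```text
file [ 5.46607632e+02 -2.82548488e+01 -3.05650957e-02] -1.7512509833230563
[[ 0.1  0.3]
 [ 0.4  0.7]
 [ 0.5 -0.8]
 [-0.9  0.5]
 [-0.5 -0.3]
 [-0.3  0.3]
 [ 0.4 -0.6]
 [ 1.2 -0.8]]
case [5.48805634e+02 2.47531730e+02 2.83801507e-01] 16.260628543685932
[[-0.5  0.6]
 [ 0.6 -0.2]
 [-0.7  0.3]
 [ 0.3 -0.3]
 [ 0.8 -1. ]
 [-0.4  0.3]
 [-1.7 -0.4]
 [ 4.4  2.9]]
```

View pics/o1_top.png

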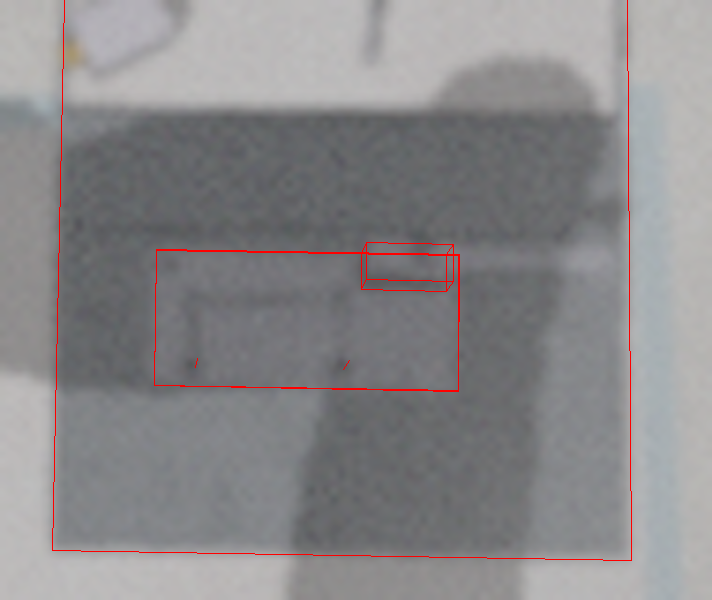

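View pics/o1_side.png

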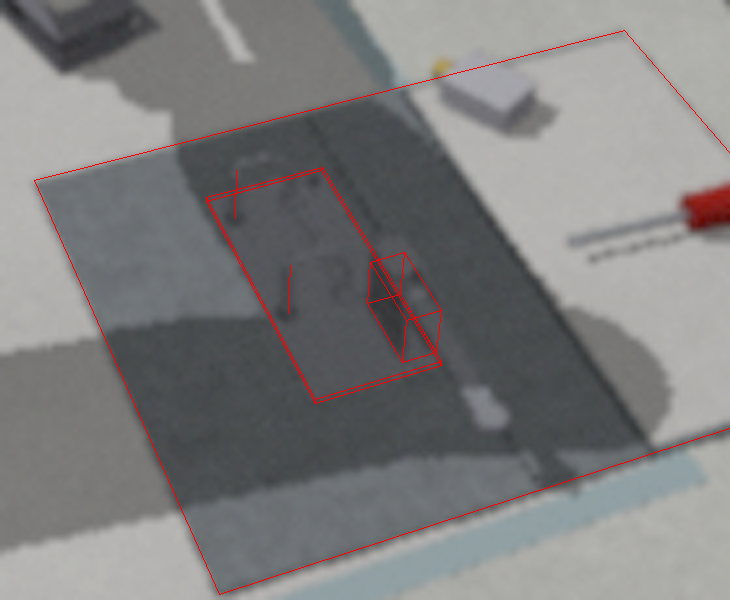

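View pics/o2_top.png

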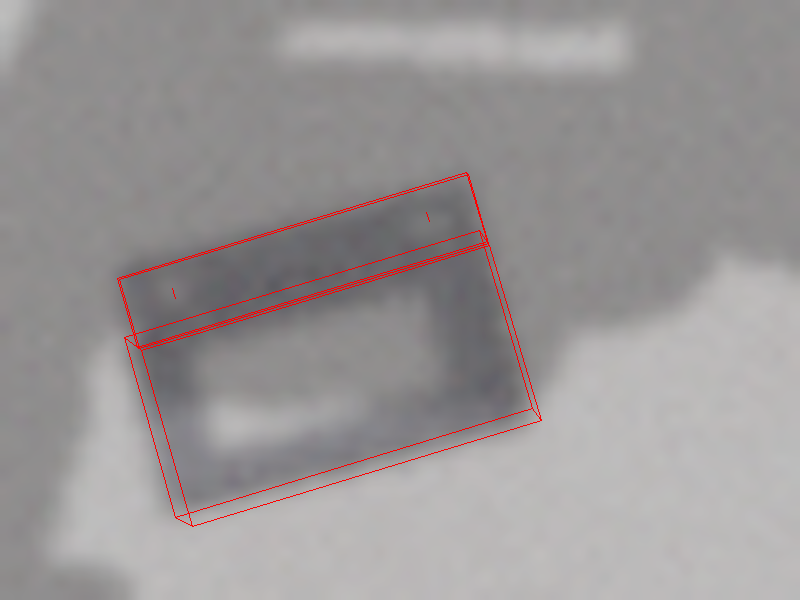

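View pics/o2_side.png

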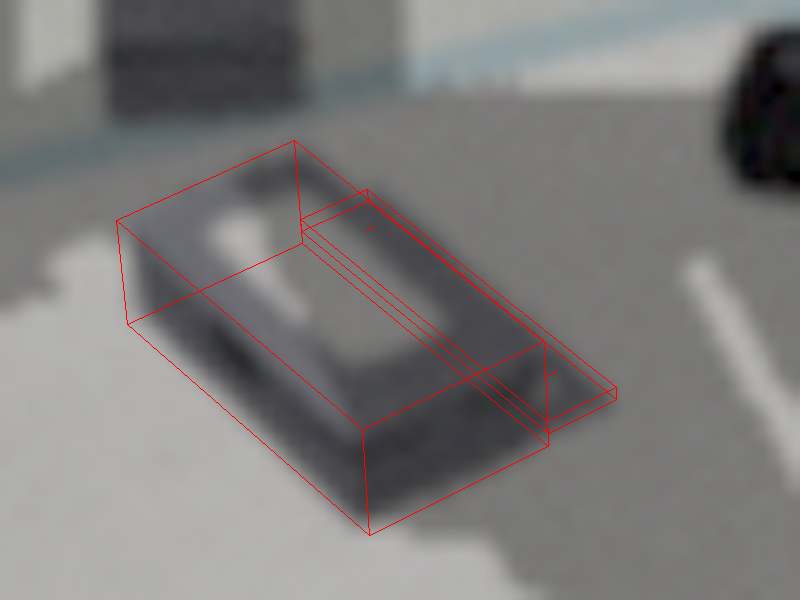

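```bash
python3 - <<'E'
from h import *
D=ld("a");p=np.load("poses.npz");pf=p["f"]
print("obs",cp(7.5,235,140,590,258),cp(5.217,220,165,487,406))
for h in(26,34,42,50):
    P=body(pf,(54,-173,h+2.5)); print(h,P.round(1),proj(P,D["top"]).round(1),proj(P,D["side"]).round(1))
for n,bx in(("top",(285,155,335,192)),("side",(285,205,345,250))):
    im=cv2.imread(f"pics/a_{n}.png")
    show(im,[],bx,f"pics/l_{n}.png")
E
```

```text
obs (313.23333333333335, 173.96666666666667) (312.9445083381254, 242.4183438757907)
26 [[ 595.3 -202.8   28.5]] [[314.  175.3]] [[313.3 248.6]]
34 [[ 595.3 -202.8   36.5]] [[314.4 175. ]] [[313.6 246.7]]
42 [[ 595.3 -202.8   44.5]] [[314.7 174.7]] [[313.9 244.7]]
50 [[ 595.3 -202.8   52.5]] [[315.  174.4]] [[314.2 242.7]]
```

View pics/l_top.png

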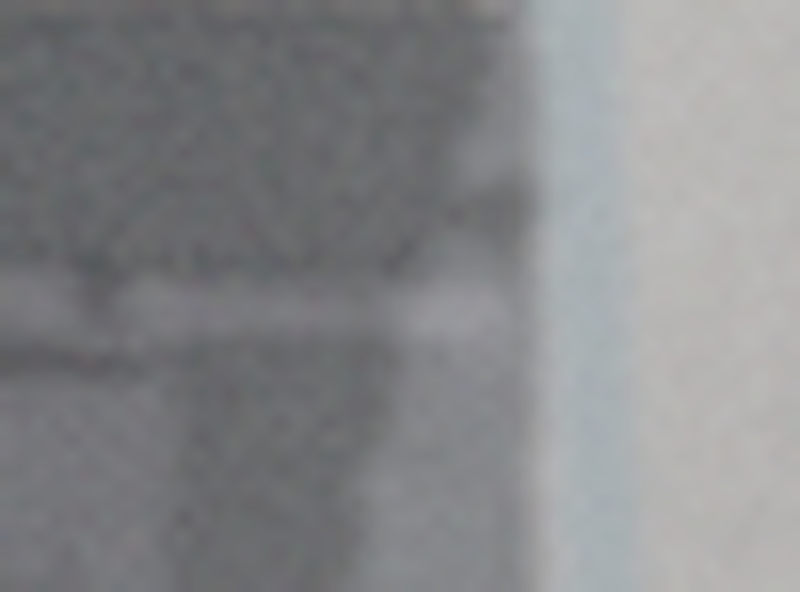

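View pics/l_side.png

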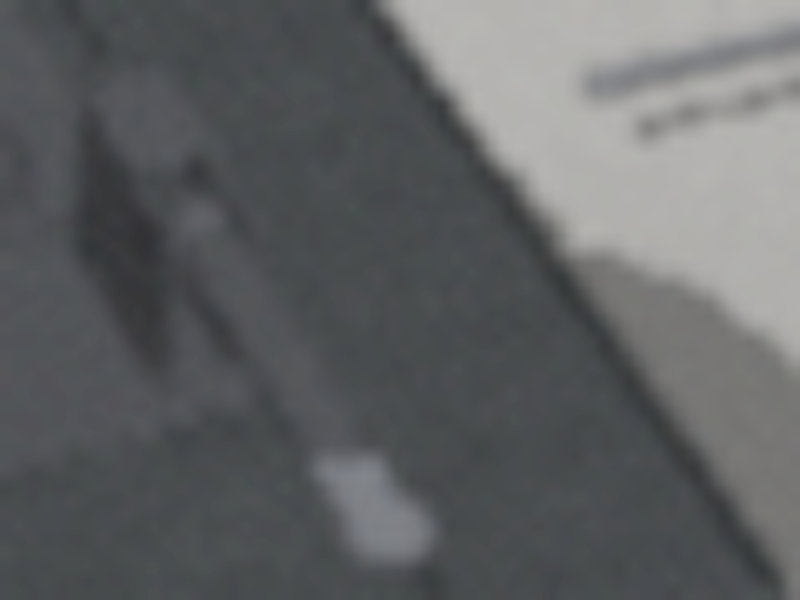

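```bash
cat >> h.py <<'E'
def plan(dx,dy,dz,dyaw,n):
    s=env.state(); y=s["ee_rot"][2]
    print("pos",s["ee_pos"].round(1),"rot",s["ee_rot"].round(2),"t",round(s["time_s"],2),"F",s["force"].round(1),"w",round(s["gripper_width"],1))
    for i in range(n):
        r=R.from_euler('xyz',[s["ee_rot"][0],s["ee_rot"][1],y],degrees=True)
        v=r.inv().apply([dx/n,dy/n,dz/n]); print([[0,0,round(-dyaw/n,1)],v.round(1).tolist()])
        y+=dyaw/n
def goto(x,y,z,yaw,n):
    s=env.state(); e=s["ee_pos"]; d=(yaw-s["ee_rot"][2]+180)%360-180
    plan(x-e[0],y-e[1],z-e[2],d,n)
E
python3 -c "
from h import *
goto(597,-202,160,-1.75,16)"
```

```text
pos [173.5 547.7 213.2] rot [-1.800e+02  9.000e-02  7.242e+01] t 0.1 F [-0.1 -0.  -0.1] w 91.2
[[0, 0, np.float64(4.6)], [-36.7, 39.4, 3.4]]
[[0, 0, np.float64(4.6)], [-33.4, 42.2, 3.4]]
[[0, 0, np.float64(4.6)], [-29.8, 44.8, 3.4]]
[[0, 0, np.float64(4.6)], [-26.1, 47.0, 3.4]]
[[0, 0, np.float64(4.6)], [-22.2, 49.0, 3.4]]
[[0, 0, np.float64(4.6)], [-18.2, 50.6, 3.4]]
[[0, 0, np.float64(4.6)], [-14.1, 51.9, 3.3]]
[[0, 0, np.float64(4.6)], [-9.8, 52.9, 3.3]]
[[0, 0, np.float64(4.6)], [-5.5, 53.5, 3.3]]
[[0, 0, np.float64(4.6)], [-1.2, 53.8, 3.3]]
[[0, 0, np.float64(4.6)], [3.2, 53.7, 3.3]]
[[0, 0, np.float64(4.6)], [7.5, 53.3, 3.3]]
[[0, 0, np.float64(4.6)], [11.8, 52.5, 3.3]]
[[0, 0, np.float64(4.6)], [16.0, 51.4, 3.3]]
[[0, 0, np.float64(4.6)], [20.1, 49.9, 3.3]]
[[0, 0, np.float64(4.6)], [24.1, 48.1, 3.3]]
```

Request:
{"op": "servo_tool", "data": {
  "plan": [
    [[0,0,4.6],[-36.7,39.4,3.4],0],
    [[0,0,4.6],[-33.4,42.2,3.4],0],
    [[0,0,4.6],[-29.8,44.8,3.4],0],
    [[0,0,4.6],[-26.1,47,3.4],0],
    [[0,0,4.6],[-22.2,49,3.4],0],
    [[0,0,4.6],[-18.2,50.6,3.4],0],
    [[0,0,4.6],[-14.1,51.9,3.3],0],
    [[0,0,4.6],[-9.8,52.9,3.3],0],
    [[0,0,4.6],[-5.5,53.5,3.3],0],
    [[0,0,4.6],[-1.2,53.8,3.3],0]
  ],
  "squeeze": 8
}}

```text
time_s: 1.35
ee_pos: [440.1, 65.5, 176.6]
ee_rot: [179.9, 0.1, 25.4]
force: [1.2, 0.3, -0.0]
gripper_width: 0.5
```

```bash
python3 -c "
from h import *
goto(597,-202,100,-1.75,9)"
```

```text
pos [440.1  65.5 176.6] rot [1.7987e+02 1.1000e-01 2.5360e+01] t 1.35 F [ 1.2  0.3 -0. ] w 0.5
[[0, 0, np.float64(3.0)], [3.0, 34.3, 8.6]]
[[0, 0, np.float64(3.0)], [4.8, 34.1, 8.6]]
[[0, 0, np.float64(3.0)], [6.6, 33.8, 8.6]]
[[0, 0, np.float64(3.0)], [8.4, 33.4, 8.6]]
[[0, 0, np.float64(3.0)], [10.1, 32.9, 8.6]]
[[0, 0, np.float64(3.0)], [11.9, 32.3, 8.6]]
[[0, 0, np.float64(3.0)], [13.5, 31.7, 8.6]]
[[0, 0, np.float64(3.0)], [15.2, 30.9, 8.6]]
[[0, 0, np.float64(3.0)], [16.8, 30.1, 8.6]]
```

Request:
{"op": "servo_tool", "data": {
  "plan": [
    [[0,0,3],[3,34.3,8.6],0],
    [[0,0,3],[4.8,34.1,8.6],0],
    [[0,0,3],[6.6,33.8,8.6],0],
    [[0,0,3],[8.4,33.4,8.6],0],
    [[0,0,3],[10.1,32.9,8.6],0],
    [[0,0,3],[11.9,32.3,8.6],0],
    [[0,0,3],[13.5,31.7,8.6],0],
    [[0,0,3],[15.2,30.9,8.6],0],
    [[0,0,3],[16.8,30.1,8.6],0],
    [[0,0,0],[0,0,0],0]
  ]
}}

```text
time_s: 2.6
ee_pos: [597.3, -216.3, 92.4]
ee_rot: [180.0, 0.4, -3.0]
force: [-0.7, 0.2, 0.2]
gripper_width: 0.7
```

```bash
python3 -c "
from h import *
goto(597,-201,60,-1.75,8)
snap('b')
D=ld('b')
for n,b in (('top',(270,140,350,200)),('side',(270,170,370,245))):
    show(cv2.imread(f'pics/b_{n}.png'),[],b,f'pics/b1_{n}.png')
"
```

```text
pos [ 597.3 -216.3   92.4] rot [179.95   0.41  -2.97] t 2.6 F [-0.7  0.2  0.2] w 0.7
[[0, 0, np.float64(-0.2)], [-0.1, -1.9, 4.1]]
[[0, 0, np.float64(-0.2)], [-0.1, -1.9, 4.1]]
[[0, 0, np.float64(-0.2)], [-0.1, -1.9, 4.1]]
[[0, 0, np.float64(-0.2)], [-0.1, -1.9, 4.1]]
[[0, 0, np.float64(-0.2)], [-0.1, -1.9, 4.1]]
[[0, 0, np.float64(-0.2)], [-0.1, -1.9, 4.1]]
[[0, 0, np.float64(-0.2)], [-0.1, -1.9, 4.1]]
[[0, 0, np.float64(-0.2)], [-0.1, -1.9, 4.1]]
```

View pics/b1_side.png

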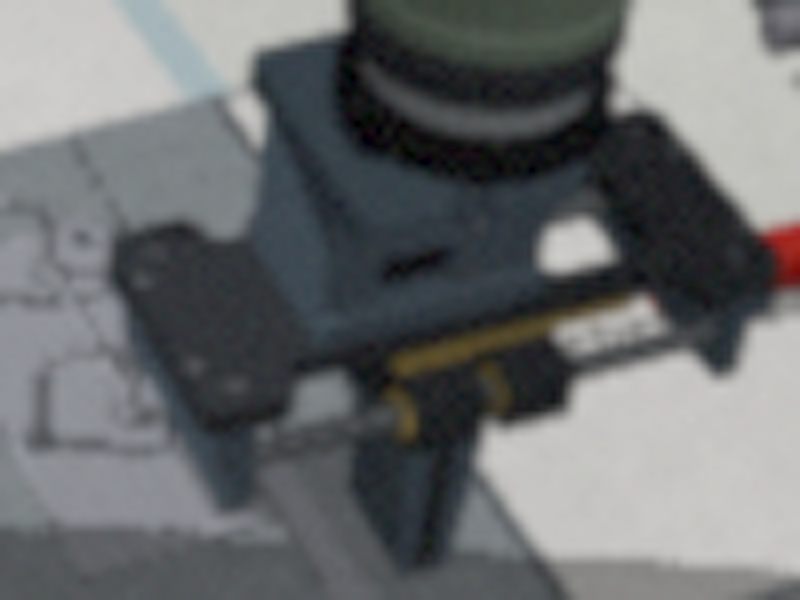

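Request:
{"op": "servo_tool", "data": {
  "plan": [
    [[0,0,-0.2],[-0.1,-1.9,4.1],0],
    [[0,0,-0.2],[-0.1,-1.9,4.1],0],
    [[0,0,-0.2],[-0.1,-1.9,4.1],0],
    [[0,0,-0.2],[-0.1,-1.9,4.1],0],
    [[0,0,-0.2],[-0.1,-1.9,4.1],0],
    [[0,0,-0.2],[-0.1,-1.9,4.1],0],
    [[0,0,0],[0,-1.8,4],0],
    [[0,0,0],[0,-1.8,3],0],
    [[0,0,0],[0,0,1],0],
    [[0,0,0],[0,0,0.6],0]
  ]
}}

```text
time_s: 3.95
ee_pos: [595.1, -195.2, 58.7]
ee_rot: [-180.0, 0.4, -1.4]
force: [-0.0, -0.3, -0.1]
gripper_width: 0.7
```

Request:
{"op": "servo_tool", "data": {
  "plan": [
    [[0,0,0],[0.5,1,0.8],0],
    [[0,0,0],[0.5,1,0.8],0],
    [[0,0,0],[0.5,1,0.8],0],
    [[0,0,0],[0,1,0.8],0],
    [[0,0,0],[0,0,0.8],0],
    [[0,0,0],[0,0,0.8],0],
    [[0,0,0],[0,0,0.8],0],
    [[0,0,0],[0,0,0.8],0],
    [[0,0,0],[0,0,0.8],0],
    [[0,0,0],[0,0,0.8],0]
  ]
}}

```text
time_s: 5.2
ee_pos: [596.8, -199.8, 50.5]
ee_rot: [-180.0, 0.4, -1.4]
force: [0.4, -0.2, -0.5]
gripper_width: 0.5
```

Request:
{"op": "servo_tool", "data": {
  "plan": [
    [[0,0,0],[0,0,0.7],0],
    [[0,0,0],[0,0,0.7],0],
    [[0,0,0],[0,0,0.7],0],
    [[0,0,0],[0,0,0.7],0],
    [[0,0,0],[0,0,0.7],0],
    [[0,0,0],[0,0,0.7],0],
    [[0,0,0],[0,0,0.7],0],
    [[0,0,0],[0,0,0.7],0],
    [[0,0,0],[0,0,0.7],0],
    [[0,0,0],[0,0,0.7],0]
  ]
}}

```text
time_s: 6.45
ee_pos: [597.1, -199.9, 46.7]
ee_rot: [180.0, 0.3, -1.4]
force: [-1.6, 1.0, 6.6]
gripper_width: 0.4
```

Request:
{"op": "servo_tool", "data": {
  "plan": [
    [[0,0,0],[0,0,-6],30],
    [[0,0,0],[0,0,-6],30],
    [[0,0,0],[0,1,0],30],
    [[0,0,0],[-0.5,1,0],30],
    [[0,0,0],[-0.5,0,5],30],
    [[0,0,0],[0,0,5],30],
    [[0,0,0],[0,0,6],30],
    [[0,0,0],[0,0,6],30],
    [[0,0,0],[0,0,6],30],
    [[0,0,0],[0,0,2],30]
  ]
}}

```text
time_s: 7.7
ee_pos: [595.1, -201.8, 25.2]
ee_rot: [-180.0, 0.4, -1.4]
force: [-0.2, 0.8, -0.1]
gripper_width: 29.9
```

Request:
{"op": "servo_tool", "data": {
  "plan": [
    [[0,0,0],[0,0,0],0],
    [[0,0,0],[0,0,0],0],
    [[0,0,0],[0,0,0],0],
    [[0,0,0],[0,0,0],0],
    [[0,0,0],[0,0,0],0],
    [[0,0,0],[0,0,-2],0],
    [[0,0,0],[0,0,-2],0],
    [[0,0,0],[0,0,-2],0],
    [[0,0,0],[0,0,-2],0],
    [[0,0,0],[0,0,-2],0]
  ],
  "squeeze": 9
}}

```text
time_s: 8.95
ee_pos: [594.3, -201.3, 34.9]
ee_rot: [-179.9, 0.6, -1.4]
force: [-0.0, 0.6, -3.3]
gripper_width: 15.0
```

Request:
{"op": "servo_tool", "data": {
  "plan": [
    [[0,0,0],[0,-0.8,-5],0],
    [[0,0,0],[0,-1,-5],0],
    [[0,0,0],[0,-1.3,-5],0],
    [[0,0,0],[0,-1.7,-5],0],
    [[0,0,0],[0,-2,-5],0],
    [[0,0,0],[0,-2.3,-5],0],
    [[0,0,0],[0,-2.8,-5],0],
    [[0,0,0],[0,-3.2,-5],0],
    [[0,0,0],[0,-3.7,-5],0],
    [[0,0,0],[0,-4.3,-5],0]
  ]
}}

```text
time_s: 10.2
ee_pos: [595.3, -174.1, 89.9]
ee_rot: [-179.6, 0.5, -1.5]
force: [-0.8, 4.7, -0.1]
gripper_width: 15.3
```

Request:
{"op": "servo_tool", "data": {
  "plan": [
    [[0,0,0],[0,-3.6,-3],0],
    [[0,0,0],[0,-4,-3],0],
    [[0,0,0],[0,-3,-2],0],
    [[0,0,0],[0,0,0],50],
    [[0,0,0],[0,0,0],50],
    [[0,0,0],[0,0,-5],50],
    [[0,0,0],[0,0,-20],50],
    [[0,0,0],[0,0,-30],80],
    [[0,0,0],[0,0,-40],80],
    [[0,0,0],[0,0,-20],80]
  ]
}}

```text
time_s: 11.45
ee_pos: [597.1, -167.1, 216.4]
ee_rot: [180.0, 0.5, -1.5]
force: [-0.2, -0.6, -0.2]
gripper_width: 77.1
```

```bash
python3 -c "
from h import *
pc=np.load('poses.npz')['c']
c=body(pc,(-39,0,0))[0]; print(c,np.degrees(pc[2]))
goto(c[0],c[1],120,np.degrees(pc[2]),9)
snap('c')
show(cv2.imread('pics/c_side.png'),[],(200,150,360,270),'pics/c1_side.png')
"
```

```text
[511.36571463 236.6114532    0.        ] 16.260628543685932
pos [ 597.1 -167.1  216.4] rot [179.99   0.51  -1.46] t 11.45 F [-0.2 -0.6 -0.2] w 77.1
[[0, 0, np.float64(-2.0)], [-10.6, -44.6, 10.8]]
[[0, 0, np.float64(-2.0)], [-9.0, -44.9, 10.8]]
[[0, 0, np.float64(-2.0)], [-7.5, -45.2, 10.8]]
[[0, 0, np.float64(-2.0)], [-5.9, -45.5, 10.8]]
[[0, 0, np.float64(-2.0)], [-4.4, -45.6, 10.7]]
[[0, 0, np.float64(-2.0)], [-2.8, -45.8, 10.7]]
[[0, 0, np.float64(-2.0)], [-1.2, -45.8, 10.7]]
[[0, 0, np.float64(-2.0)], [0.4, -45.9, 10.7]]
[[0, 0, np.float64(-2.0)], [1.9, -45.8, 10.7]]
```

View pics/c1_side.png

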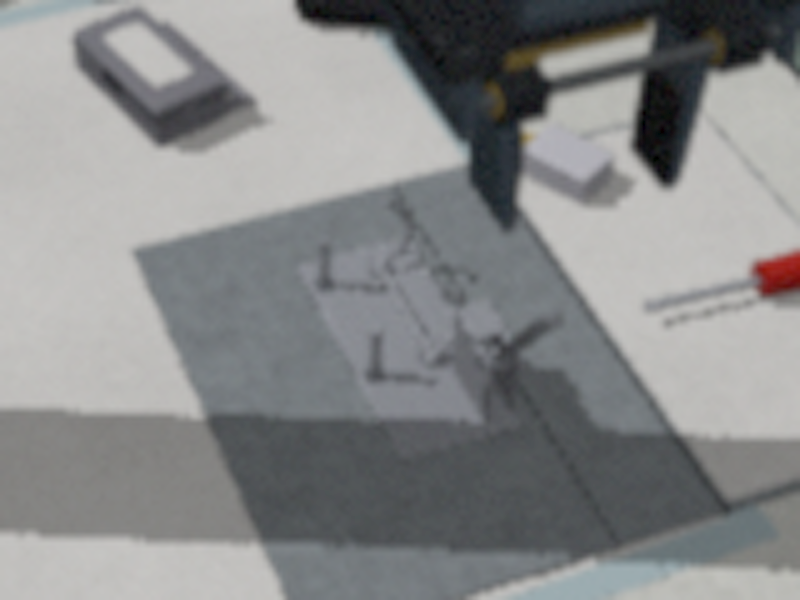

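```bash
python3 -c "
from h import *
p=np.load('poses.npz');D=ld('c')
for n,bx,bc in(('top',(245,165,301,207),(180,175,228,211)),('side',(250,190,310,235),(210,148,258,184))):
    im=cv2.imread(f'pics/c_{n}.png')
    q=lambda p,S:[tuple(proj(body(p,np.array(e)),D[n])) for e in S]
    S=[((0,y,7),(0,y,45)) for y in(40,-40)]+boxseg(-10,64,-102,62,7,7)
    show(im,q(p['f'],S),bx,f'pics/c2_{n}.png')
    S=boxseg(-67,-11,-55,55,0,34)+boxseg(-11,11,-55,55,4,8)+[((0,y,8),(3,y,8)) for y in(40,-40)]
    show(im,q(p['c'],S),bc,f'pics/c3_{n}.png')
a=[cv2.imread(f'pics/{k}_{n}.png') for k in('c2','c3') for n in('top','side')]
cv2.imwrite('pics/c4.png',cv2.resize(np.vstack([np.hstack(a[:2]),np.hstack(a[2:])]),(800,600),interpolation=cv2.INTER_AREA))
"
```

```text
(no output)
```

View pics/c4.png

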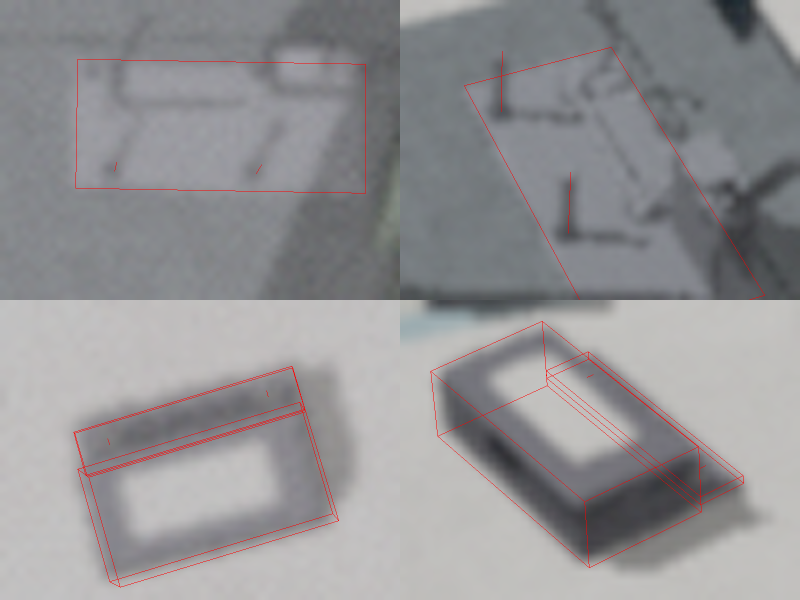

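View pics/c3_side.png

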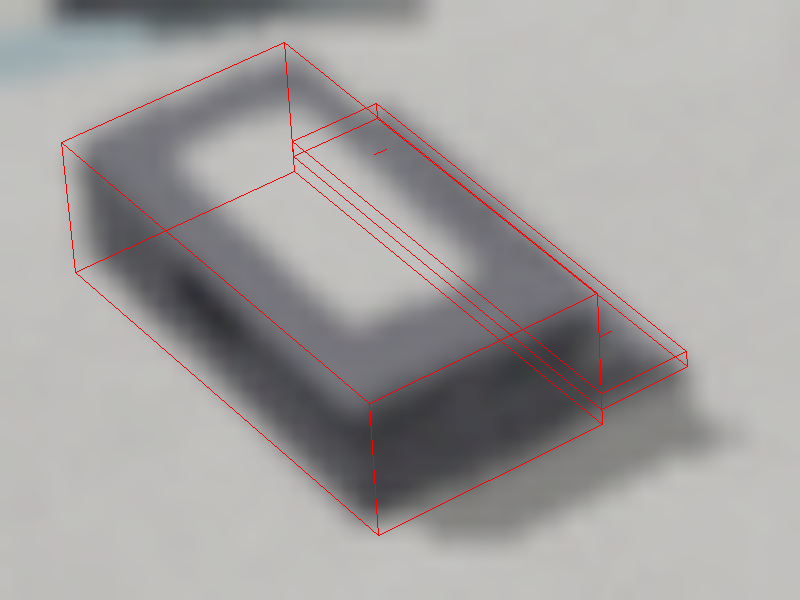

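View pics/c3_top.png

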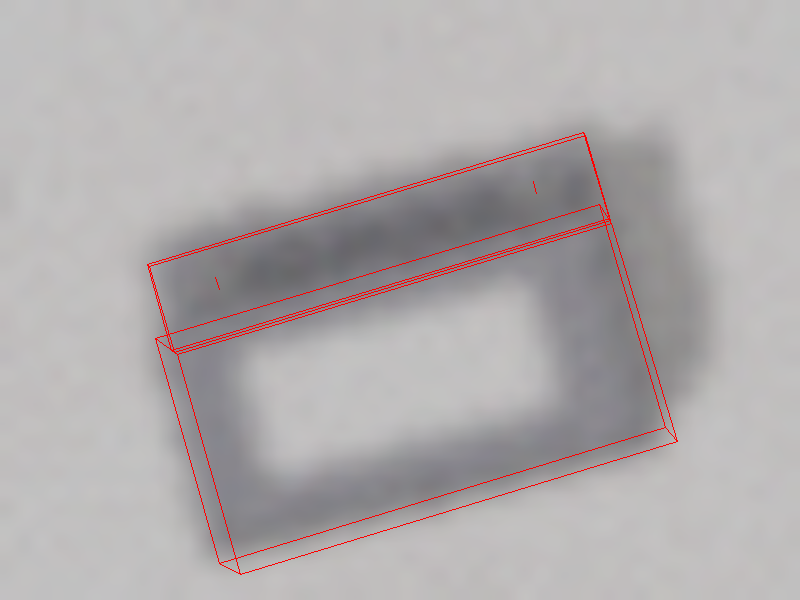

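View pics/c2_side.png

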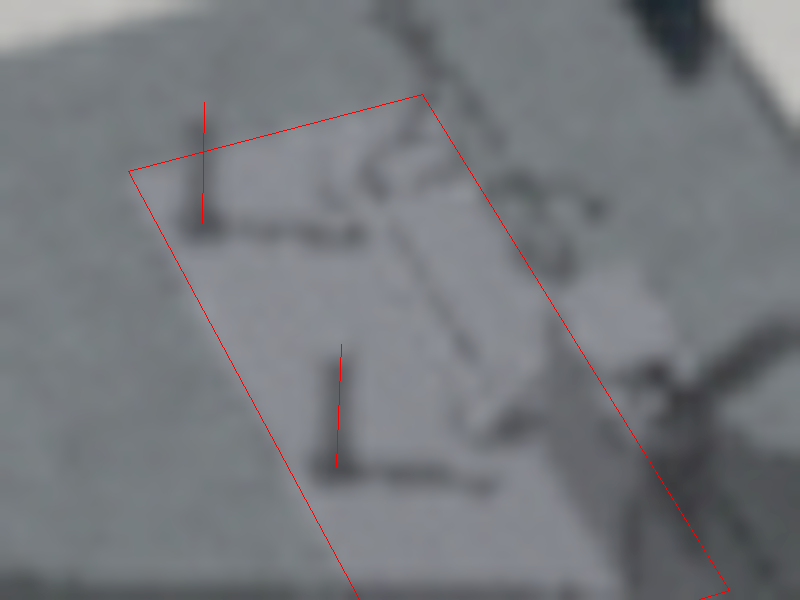

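View pics/c2_top.png

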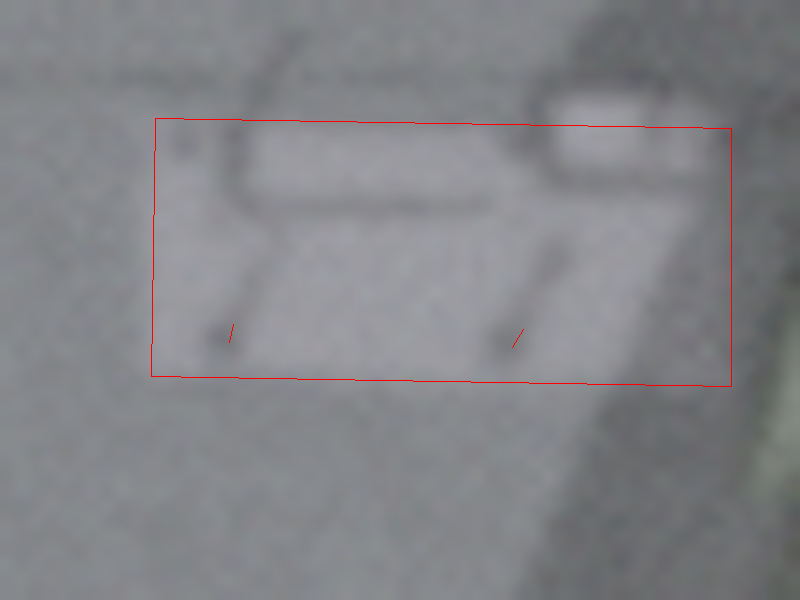

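Request:
{"op": "servo_tool", "data": {
  "plan": [
    [[0,0,-2],[-10.5,-44.6,9],80],
    [[0,0,-2],[-9,-44.9,9],80],
    [[0,0,-2],[-7.5,-45.2,9],80],
    [[0,0,-2],[-6,-45.5,9],80],
    [[0,0,-2],[-4.4,-45.6,9],80],
    [[0,0,-2],[-2.8,-45.8,9],80],
    [[0,0,-2],[-1.2,-45.8,9],80],
    [[0,0,-2],[0.4,-45.9,9],80],
    [[0,0,-1.5],[2,-42,9],80],
    [[0,0,0],[0,0,0],80]
  ]
}}

```text
time_s: 12.8
ee_pos: [504.8, 240.1, 122.2]
ee_rot: [179.9, 1.1, 16.4]
force: [0.1, -1.2, 0.2]
gripper_width: 80.3
```

```bash
python3 -c "
from h import *
goto(512,237,55,16.3,5)
goto(512,237,14,16.3,9)"
```

```text
pos [504.8 240.1 122.2] rot [179.92   1.06  16.4 ] t 12.8 F [ 0.1 -1.2  0.2] w 80.3
[[0, 0, np.float64(0.0)], [1.4, 1.0, 13.4]]
[[0, 0, np.float64(0.0)], [1.4, 1.0, 13.4]]
[[0, 0, np.float64(0.0)], [1.4, 1.0, 13.4]]
[[0, 0, np.float64(0.0)], [1.4, 1.0, 13.4]]
[[0, 0, np.float64(0.0)], [1.4, 1.0, 13.4]]
pos [504.8 240.1 122.2] rot [179.92   1.06  16.4 ] t 12.8 F [ 0.1 -1.2  0.2] w 80.3
[[0, 0, np.float64(0.0)], [0.9, 0.5, 12.0]]
[[0, 0, np.float64(0.0)], [0.9, 0.5, 12.0]]
[[0, 0, np.float64(0.0)], [0.9, 0.5, 12.0]]
[[0, 0, np.float64(0.0)], [0.9, 0.5, 12.0]]
[[0, 0, np.float64(0.0)], [0.9, 0.5, 12.0]]
[[0, 0, np.float64(0.0)], [0.9, 0.5, 12.0]]
[[0, 0, np.float64(0.0)], [0.9, 0.5, 12.0]]
[[0, 0, np.float64(0.0)], [0.9, 0.5, 12.0]]
[[0, 0, np.float64(0.0)], [0.9, 0.5, 12.0]]
```

Request:
{"op": "servo_tool", "data": {
  "plan": [
    [[0,0.5,0],[1.4,1,13],80],
    [[0,0.5,0],[1.4,1,13],80],
    [[0,0,0],[1.4,1,13],80],
    [[0,0,0],[1.4,1,13],80],
    [[0,0,0],[1,0,10],80],
    [[0,0,0],[0,0,3],80],
    [[0,0,0],[0,0,0],80],
    [[0,0,0],[0,0,0],80],
    [[0,0,0],[0,0,0],80],
    [[0,0,0],[0,0,0],80]
  ]
}}

```text
time_s: 14.05
ee_pos: [513.3, 234.1, 53.4]
ee_rot: [179.8, 0.1, 16.3]
force: [0.5, -1.0, 0.3]
gripper_width: 80.1
```

```bash
python3 -c "
from h import *
goto(512,237,14,16.3,7)
snap('d')
show(cv2.imread('pics/d_side.png'),[],(190,120,290,195),'pics/d1_side.png')
"
```

```text
pos [513.3 234.1  53.4] rot [1.7978e+02 6.0000e-02 1.6280e+01] t 14.05 F [ 0.5 -1.   0.3] w 80.1
[[0, 0, np.float64(-0.0)], [-0.1, -0.5, 5.6]]
[[0, 0, np.float64(-0.0)], [-0.1, -0.5, 5.6]]
[[0, 0, np.float64(-0.0)], [-0.1, -0.5, 5.6]]
[[0, 0, np.float64(-0.0)], [-0.1, -0.5, 5.6]]
[[0, 0, np.float64(-0.0)], [-0.1, -0.5, 5.6]]
[[0, 0, np.float64(-0.0)], [-0.1, -0.5, 5.6]]
[[0, 0, np.float64(-0.0)], [-0.1, -0.5, 5.6]]
```

View pics/d1_side.png

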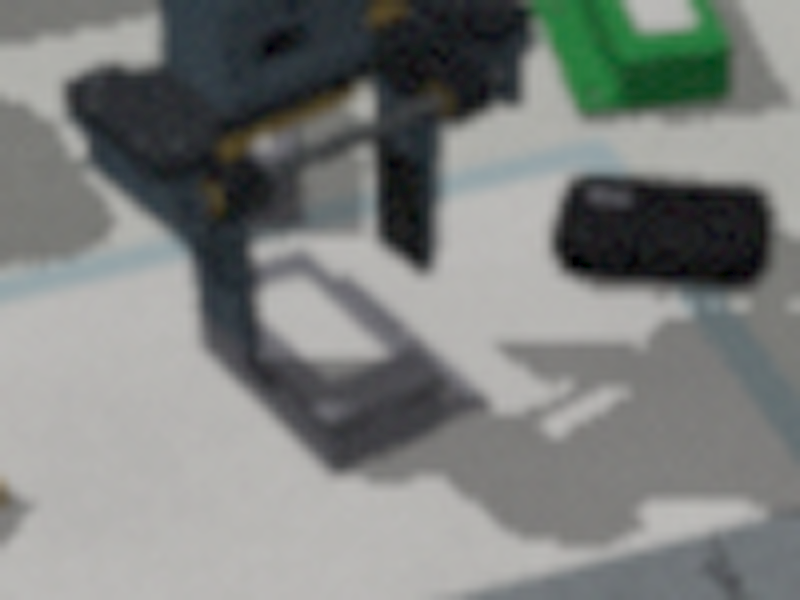

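Request:
{"op": "servo_tool", "data": {
  "plan": [
    [[0,0,0],[-0.1,-0.5,7],80],
    [[0,0,0],[-0.1,-0.5,7],80],
    [[0,0,0],[-0.1,-0.5,7],80],
    [[0,0,0],[-0.1,-0.5,7],80],
    [[0,0,0],[-0.1,-0.5,6],80],
    [[0,0,0],[0,0,4],80],
    [[0,0,0],[0,0,0],70],
    [[0,0,0],[0,0,0],0],
    [[0,0,0],[0,0,0],0],
    [[0,0,0],[0,0,0],0]
  ],
  "squeeze": 15
}}

```text
time_s: 15.4
ee_pos: [511.6, 236.2, 12.1]
ee_rot: [179.8, 0.1, 16.3]
force: [2.1, -0.3, -2.0]
gripper_width: 56.8
```

Request:
{"op": "servo_tool", "data": {
  "plan": [
    [[0,0,0],[0,0,0],0],
    [[0,0,0],[0,0,0],0],
    [[0,0,0],[0,0,-2],0],
    [[0,0,0],[0,0,-8],0],
    [[0,0,0],[0,0,-14],0],
    [[0,0,0],[0,0,-18],0],
    [[0,0,0],[0,0,-18],0],
    [[0,0,0],[0,0,-16],0],
    [[0,0,0],[0,0,-12],0],
    [[0,0,0],[0,0,-4],0]
  ],
  "squeeze": 20
}}

```text
time_s: 16.65
ee_pos: [512.1, 236.8, 112.1]
ee_rot: [179.8, -0.1, 16.3]
force: [0.3, 0.4, -1.0]
gripper_width: 56.7
```

```bash
python3 -c "
from h import *
goto(507.6,-27.1,100,-1.75,9)"
```

```text
pos [512.1 236.8 112.1] rot [ 1.7979e+02 -8.0000e-02  1.6290e+01] t 16.65 F [ 0.3  0.4 -1. ] w 56.7
[[0, 0, np.float64(2.0)], [-8.7, 28.0, 1.4]]
[[0, 0, np.float64(2.0)], [-7.7, 28.3, 1.4]]
[[0, 0, np.float64(2.0)], [-6.7, 28.5, 1.4]]
[[0, 0, np.float64(2.0)], [-5.7, 28.8, 1.4]]
[[0, 0, np.float64(2.0)], [-4.7, 28.9, 1.4]]
[[0, 0, np.float64(2.0)], [-3.7, 29.1, 1.4]]
[[0, 0, np.float64(2.0)], [-2.7, 29.2, 1.4]]
[[0, 0, np.float64(2.0)], [-1.7, 29.3, 1.4]]
[[0, 0, np.float64(2.0)], [-0.6, 29.3, 1.4]]
```

Request:
{"op": "servo_tool", "data": {
  "plan": [
    [[0,0,2],[-6,19,0.5],0],
    [[0,0,2],[-8.5,28,1],0],
    [[0,0,2],[-7.7,29,1],0],
    [[0,0,2],[-6.5,30,1],0],
    [[0,0,2],[-5.5,31,1],0],
    [[0,0,2],[-4.3,31,1],0],
    [[0,0,2],[-3,31,1],0],
    [[0,0,2],[-1.5,30,1],0],
    [[0,0,2],[-0.6,18,1],0],
    [[0,0,0],[0,8,0],0]
  ]
}}

```text
time_s: 17.9
ee_pos: [492.5, -41.5, 98.7]
ee_rot: [179.5, 0.8, -3.0]
force: [0.4, -0.2, -0.9]
gripper_width: 56.7
```

```bash
python3 -c "
from h import *
goto(507.6,-27.1,85,-1.75,8)
"
```

```text
pos [492.5 -41.5  98.7] rot [179.45   0.77  -3.03] t 17.9 F [ 0.4 -0.2 -0.9] w 56.7
[[0, 0, np.float64(-0.2)], [1.8, -1.9, 1.7]]
[[0, 0, np.float64(-0.2)], [1.8, -1.9, 1.7]]
[[0, 0, np.float64(-0.2)], [1.8, -1.9, 1.7]]
[[0, 0, np.float64(-0.2)], [1.8, -1.9, 1.7]]
[[0, 0, np.float64(-0.2)], [1.8, -1.9, 1.7]]
[[0, 0, np.float64(-0.2)], [1.8, -1.9, 1.7]]
[[0, 0, np.float64(-0.2)], [1.8, -1.9, 1.7]]
[[0, 0, np.float64(-0.2)], [1.9, -1.9, 1.7]]
```

Request:
{"op": "servo_tool", "data": {
  "plan": [
    [[0.3,0.4,-0.2],[2.5,-2.4,2],0],
    [[0.2,0.4,-0.3],[2.5,-2.4,2],0],
    [[0,0,-0.3],[2.5,-2.4,2],0],
    [[0,0,-0.3],[2.5,-2.4,2],0],
    [[0,0,-0.2],[2.5,-2.4,2],0],
    [[0,0,0],[1.5,-1.5,2],0],
    [[0,0,0],[0,0,1],0],
    [[0,0,0],[0,0,0],0],
    [[0,0,0],[0,0,0],0],
    [[0,0,0],[0,0,0],0]
  ]
}}

```text
time_s: 19.15
ee_pos: [507.3, -26.3, 84.1]
ee_rot: [-180.0, 0.0, -1.5]
force: [-0.5, -0.4, -2.0]
gripper_width: 56.4
```

```bash
python3 -c "
from h import *
goto(507.6,-27.1,85,-1.75,4)
snap('e')
show(cv2.imread('pics/e_side.png'),[],(230,160,330,235),'pics/e1_side.png')
show(cv2.imread('pics/e_top.png'),[],(230,150,310,210),'pics/e1_top.png')
"
```

```text
pos [507.3 -26.3  84.1] rot [-1.7997e+02  1.0000e-02 -1.5300e+00] t 19.15 F [-0.5 -0.4 -2. ] w 56.4
[[0, 0, np.float64(0.1)], [0.1, 0.2, -0.2]]
[[0, 0, np.float64(0.1)], [0.1, 0.2, -0.2]]
[[0, 0, np.float64(0.1)], [0.1, 0.2, -0.2]]
[[0, 0, np.float64(0.1)], [0.1, 0.2, -0.2]]
```

View pics/e1_side.png

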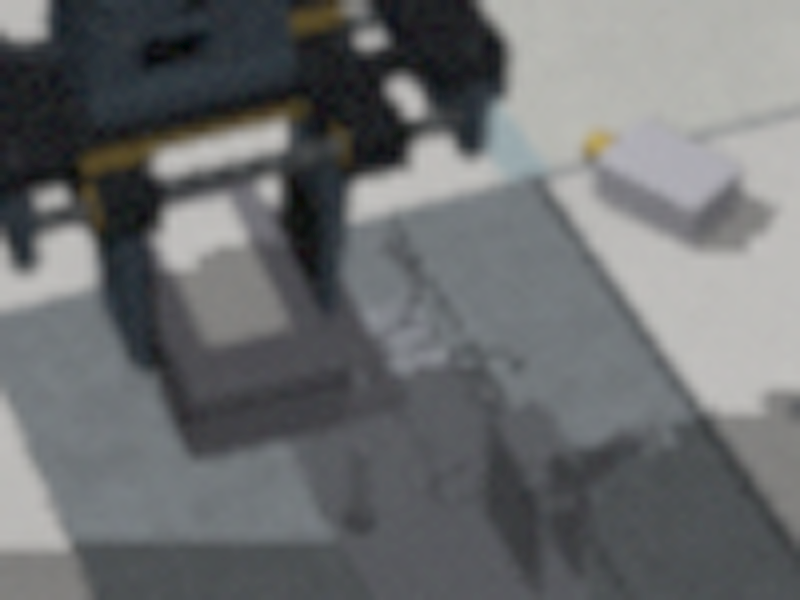

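View pics/e1_top.png

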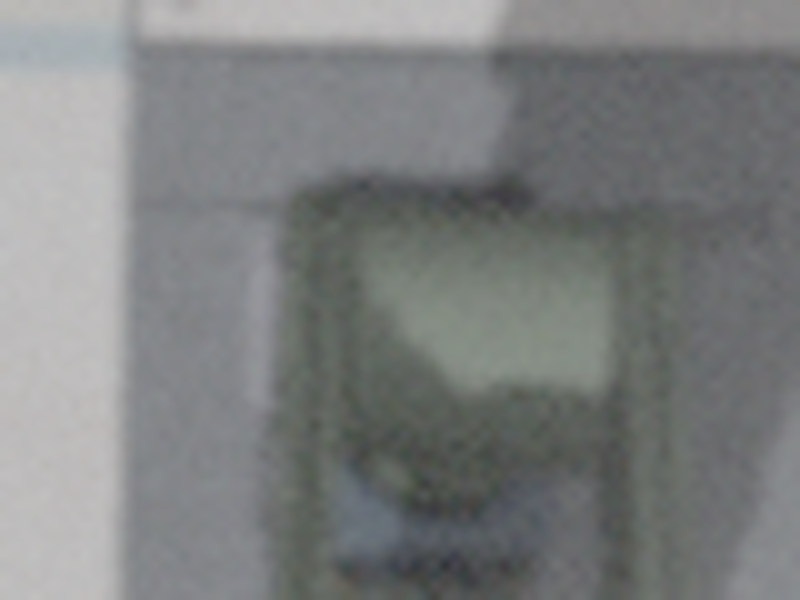

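```bash
cat >> h.py <<'E'
def caseover(tag,p,zb,pf,bx,out,n="side"):
    D=ld(tag); im=cv2.imread(f"pics/{tag}_{n}.png")
    S=boxseg(-67,-11,-55,55,0,34)+boxseg(-11,11,-55,55,4,8)
    segs=[tuple(proj(body(p,np.array(e),zb),D[n])) for e in S]
    segs+=[tuple(proj(body(pf,np.array(e)),D[n])) for e in [((0,y,7),(0,y,45)) for y in(40,-40)]]
    show(im,segs,bx,out)
E
python3 -c "
from h import *
pf=np.load('poses.npz')['f']
yaw=np.radians(-1.53)
p=(507.3+39*np.cos(yaw),-26.3+39*np.sin(yaw),yaw)
caseover('e',p,72,pf,(245,190,293,226),'pics/e2.png')
show(cv2.imread('pics/e_side.png'),[],(245,190,293,226),'pics/e3.png')
"
```

```text
(no output)
```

View pics/e2.png

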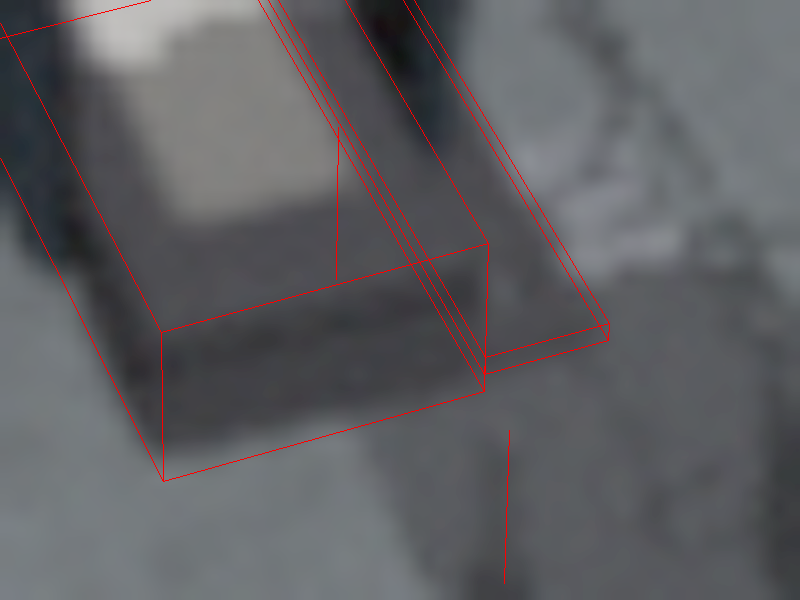

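View pics/e3.png

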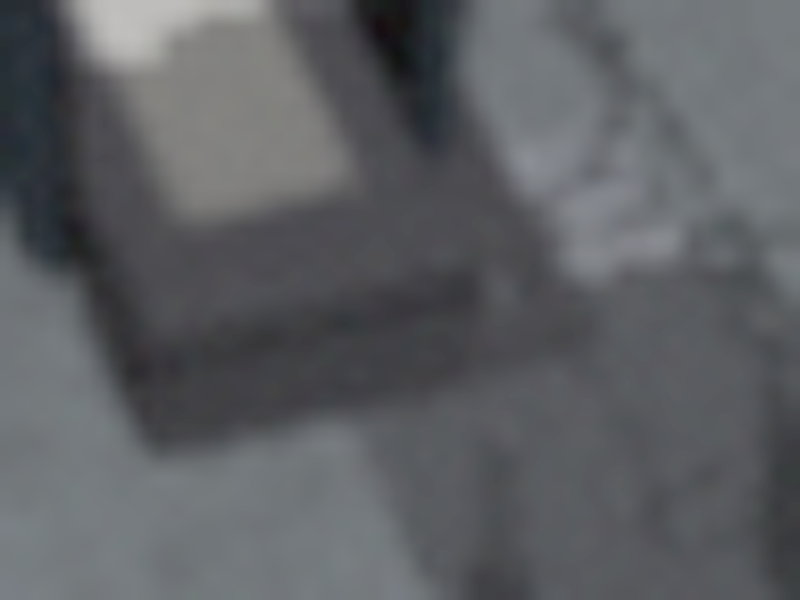

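```bash
cat >> h.py <<'E'
from scipy.ndimage import map_coordinates, gaussian_filter1d
def prof(tag,a,b,D,W=4,n="side",f0=.1,f1=.9):
    """a,b world pts; returns offsets (px along normal) and mean profile; normal = rot90 of a->b in image"""
    g=cv2.cvtColor(D[n]["pixels"],cv2.COLOR_RGB2GRAY).astype(float)
    A,B=proj(a,D[n])[0],proj(b,D[n])[0]; t=(B-A)/np.linalg.norm(B-A); nn=np.array([-t[1],t[0]])
    o=np.arange(-W,W+.01,.25); ss=np.linspace(f0,f1,40)
    P=A+(B-A)*ss[:,None]
    q=P[:,None]+o[None,:,None]*nn
    m=map_coordinates(g,[q[...,1],q[...,0]],order=1).mean(0)
    return o,m,nn
E
python3 -c "
from h import *
D=ld('e'); yaw=np.radians(-1.53)
p=(507.3+39*np.cos(yaw),-26.3+39*np.sin(yaw),yaw)
for nm,a,b in (('near bottom',(-67,-55,0),(-11,-55,0)),('left bottom',(-67,-55,0),(-67,-15,0)),('flange outer',(11,-55,4),(11,-20,4)),('flange end',(-9,-55,4),(11,-55,4)),('near top',(-67,-55,34),(-11,-55,34))):
    o,m,nn=prof('e',body(p,a,72),body(p,b,72),D)
    print(nm,nn.round(2));print(m[::2].round(0).astype(int).tolist())
"
```

```text
near bottom [0.27 0.96]
[29, 30, 30, 31, 33, 38, 46, 54, 61, 65, 66, 66, 66, 66, 66, 66, 66]
left bottom [ 0.89 -0.45]
[78, 78, 78, 78, 77, 75, 69, 60, 48, 37, 30, 27, 26, 27, 28, 29, 30]
flange outer [ 0.86 -0.51]
[40, 40, 39, 37, 37, 38, 40, 44, 51, 59, 67, 73, 76, 77, 76, 76, 76]
flange end [0.27 0.96]
[43, 41, 40, 39, 38, 37, 37, 38, 40, 44, 46, 48, 48, 49, 50, 50, 49]
near top [0.26 0.97]
[39, 38, 39, 39, 39, 39, 39, 39, 37, 34, 31, 28, 26, 25, 26, 28, 30]
```

```bash
python3 -c "
from h import *
D=ld('c'); pf=np.load('poses.npz')['f']
for nm,a,b,f in (('postL',(0,40,7),(0,40,45),(.15,.8)),('postR',(0,-40,7),(0,-40,45),(.15,.8)),('plate -x edge',(-10,50,7),(-10,-70,7),(0,1)),('plate +y edge',(-8,62,7),(20,62,7),(0,1)),('board -x',(-100,110,4),(-100,-40,4),(0,1)),('board +y',(-95,115,4),(-30,115,4),(0,1))):
    o,m,nn=prof('c',body(pf,a),body(pf,b),D,f0=f[0],f1=f[1])
    print(nm,nn.round(2));print(m[::2].round(0).astype(int).tolist())
g=cv2.cvtColor(D['side']['pixels'],cv2.COLOR_RGB2GRAY).astype(float)
for y in (40,-40):
    A,B=proj(body(pf,(0,y,7)),D['side'])[0],proj(body(pf,(0,y,45)),D['side'])[0]
    print(A,B); t=np.linspace(-.35,1.35,35)
    for dx in(-1,-.5,0,.5):
        q=A+(B-A)*t[:,None]+[dx,0]; print(dx,map_coordinates(g,[q[:,1],q[:,0]],order=1).round(0).astype(int).tolist())
"
```

```text
postL [1.   0.01]
[88, 88, 88, 86, 82, 76, 67, 63, 61, 66, 76, 84, 90, 94, 95, 96, 96]
postR [1.   0.04]
[97, 97, 97, 93, 89, 79, 68, 62, 56, 64, 75, 85, 94, 96, 97, 97, 97]
plate -x edge [-0.88  0.48]
[82, 83, 85, 87, 89, 92, 94, 95, 92, 87, 82, 80, 79, 79, 79, 78, 77]
plate +y edge [0.26 0.97]
[79, 79, 79, 77, 75, 73, 73, 76, 79, 83, 86, 87, 88, 87, 86, 84, 82]
board -x [-0.91  0.41]
[80, 79, 79, 79, 79, 79, 80, 84, 95, 113, 131, 144, 151, 154, 154, 153, 152]
board +y [0.25 0.97]
[162, 162, 162, 161, 161, 160, 154, 143, 126, 106, 90, 83, 80, 80, 80, 80, 80]
[264.71848877 206.28885278] [264.80032234 197.1797029 ]
-1 [96, 97, 90, 83, 74, 65, 60, 58, 58, 61, 64, 67, 70, 70, 70, 70, 71, 70, 68, 66, 64, 63, 63, 64, 70, 77, 80, 81, 81, 80, 79, 79, 80, 80, 80]
-0.5 [98, 97, 89, 81, 71, 59, 54, 52, 52, 55, 58, 61, 64, 64, 64, 65, 66, 66, 64, 63, 61, 59, 60, 61, 68, 76, 79, 81, 80, 79, 78, 79, 79, 79, 79]
0 [99, 97, 89, 82, 71, 59, 52, 49, 48, 52, 56, 60, 63, 64, 64, 64, 64, 63, 63, 61, 59, 57, 59, 60, 67, 74, 77, 80, 79, 78, 77, 78, 78, 78, 78]
0.5 [99, 97, 90, 82, 72, 60, 52, 49, 49, 55, 61, 65, 68, 69, 69, 69, 68, 68, 67, 66, 63, 61, 63, 64, 69, 75, 77, 78, 78, 77, 76, 76, 77, 77, 76]
[274.756078   224.51565764] [275.08870297 215.35137152]
-1 [97, 96, 91, 81, 71, 61, 52, 52, 52, 56, 61, 64, 66, 68, 68, 69, 69, 70, 70, 70, 69, 68, 69, 71, 76, 84, 91, 95, 99, 99, 99, 98, 98, 97, 97]
-0.5 [96, 94, 89, 78, 67, 56, 47, 46, 46, 50, 55, 57, 60, 61, 62, 63, 63, 63, 63, 64, 62, 61, 63, 65, 71, 81, 89, 95, 99, 99, 99, 98, 97, 97, 97]
0 [95, 93, 88, 77, 66, 55, 44, 43, 43, 46, 50, 53, 55, 57, 58, 59, 58, 58, 58, 58, 56, 54, 56, 59, 67, 78, 87, 94, 98, 99, 99, 98, 97, 97, 98]
0.5 [94, 93, 88, 78, 67, 55, 43, 44, 46, 50, 54, 58, 61, 63, 65, 66, 66, 66, 67, 67, 66, 65, 66, 68, 73, 80, 86, 91, 96, 97, 98, 97, 97, 97, 97]
```

Request:
{"op": "servo_tool", "data": {
  "plan": [
    [[0,0,0.2],[-0.2,0.5,2],0],
    [[0,0,0],[-0.2,0.5,4],0],
    [[0,0,0],[0,0.4,5],0],
    [[0,0,0],[0,0,5],0],
    [[0,0,0],[0,0,5],0],
    [[0,0,0],[0,0,3],0],
    [[0,0,0],[0,0,1],0],
    [[0,0,0],[0,0,0.5],0],
    [[0,0,0],[0,0,0],0],
    [[0,0,0],[0,0,0],0]
  ]
}}

```text
time_s: 20.5
ee_pos: [506.9, -27.8, 56.7]
ee_rot: [-180.0, 0.0, -1.8]
force: [-1.0, 0.3, -1.9]
gripper_width: 56.6
```

```bash
python3 -c "
from h import *
goto(506.85,-27.7,56,-1.75,1)
snap('f')
show(cv2.imread('pics/f_side.png'),[],(240,185,300,230),'pics/f1.png')
"
```

```text
pos [506.9 -27.8  56.7] rot [-1.7997e+02  1.0000e-02 -1.7500e+00] t 20.5 F [-1.   0.3 -1.9] w 56.6
[[0, 0, np.float64(-0.0)], [-0.0, -0.1, 0.7]]
```

View pics/f1.png

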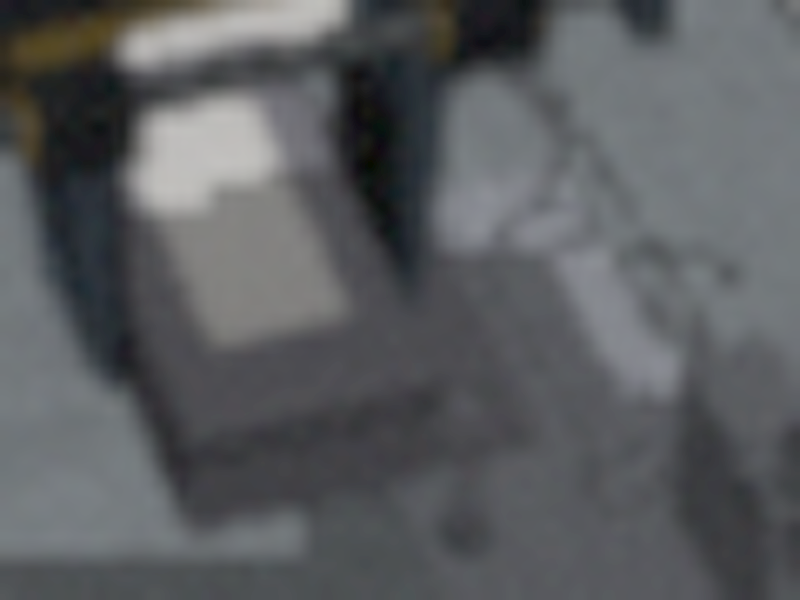

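```bash
python3 -c "
from h import *
D=ld('f')['side']; yaw=np.radians(-1.75)
p=(506.9+39*np.cos(yaw),-27.8+39*np.sin(yaw),yaw)
s=800/60
t=lambda P:((proj(P,D)[0]-[240,185]+.5)*s).round(0)
print('hole top',t(body(p,(0,-40,8),44.6)),'near rim',t(body(p,(0,-44.25,8),44.6)),'far rim bottom',t(body(p,(0,-35.75,4),44.6)))
pf=(545.3,-29.7,yaw)
for z in(7,45): print('post',z,t(body(pf,(0,-40,z))),t(body(pf,(0,-43,z))))
g=cv2.cvtColor(D['pixels'],cv2.COLOR_RGB2GRAY)
print(g[208:230,268:282])
"
```

```text
hole top [474. 389.] near rim [481. 403.] far rim bottom [466. 389.]
post 7 [467. 540.] [473. 549.]
post 45 [472. 418.] [477. 427.]
[[39 38 35 34 37 38 38 39 46 47 47 50 50 50]
 [39 39 38 38 39 39 37 37 43 47 47 45 47 47]
 [37 41 38 38 38 37 38 39 41 44 47 45 47 48]
 [39 38 39 37 37 39 37 40 38 43 49 46 45 50]
 [39 40 40 40 38 38 39 40 39 41 45 45 44 48]
 [40 36 38 38 33 34 37 37 36 38 42 48 50 48]
 [34 33 29 27 28 34 41 38 36 36 40 45 50 47]
 [28 27 27 24 26 36 44 44 38 37 39 43 47 48]
 [27 27 27 27 32 36 40 40 38 36 37 42 45 50]
 [31 31 28 30 32 35 37 37 37 36 33 38 44 50]
 [30 31 30 31 30 32 35 33 34 38 39 41 46 49]
 [28 29 28 32 33 36 34 36 40 46 48 50 50 50]
 [31 31 34 37 41 44 40 40 45 50 50 50 52 49]
 [31 39 41 46 48 45 40 41 46 50 51 49 51 49]
 [36 41 47 49 49 44 39 41 45 49 51 52 51 50]
 [39 39 44 50 46 40 35 37 42 49 49 50 50 49]
 [43 40 43 47 43 33 32 32 38 47 50 50 51 52]
 [41 42 41 44 43 33 28 33 36 45 48 51 50 50]
 [39 40 40 42 47 41 36 36 42 48 48 48 51 50]
 [40 40 41 40 44 49 47 47 48 49 48 49 49 49]
 [41 40 42 42 45 46 49 50 47 48 50 47 48 50]
 [40 42 43 42 42 46 47 49 48 48 51 47 48 48]]
```

Request:
{"op": "servo_tool", "data": {
  "plan": [
    [[0,0,0],[0,-0.5,1],0],
    [[0,0,0],[0,-0.5,0.8],0],
    [[0,0,0],[0,0,0.6],0],
    [[0,0,0],[0,0,0.6],0],
    [[0,0,0],[0,0,0.6],0],
    [[0,0,0],[0,0,0.6],0],
    [[0,0,0],[0,0,0.6],0],
    [[0,0,0],[0,0,0.6],0],
    [[0,0,0],[0,0,0.6],0],
    [[0,0,0],[0,0,0.5],0]
  ]
}}

```text
time_s: 21.85
ee_pos: [506.7, -26.7, 49.9]
ee_rot: [-180.0, 0.0, -1.7]
force: [-0.6, 0.2, 0.2]
gripper_width: 56.8
```

```bash
python3 -c "
from h import *
s=env.state();print(s['force'].round(2),s['torque'].round(3),s['ee_pos'].round(2),s['ee_rot'].round(2))
snap('g')
show(cv2.imread('pics/g_side.png'),[],(240,185,300,230),'pics/g1.png')
"
```

```text
[-0.55  0.15  0.2 ] [-0.054  0.151  0.021] [506.66 -26.73  49.93] [-1.7998e+02  3.0000e-02 -1.7300e+00]
```

View pics/g1.png

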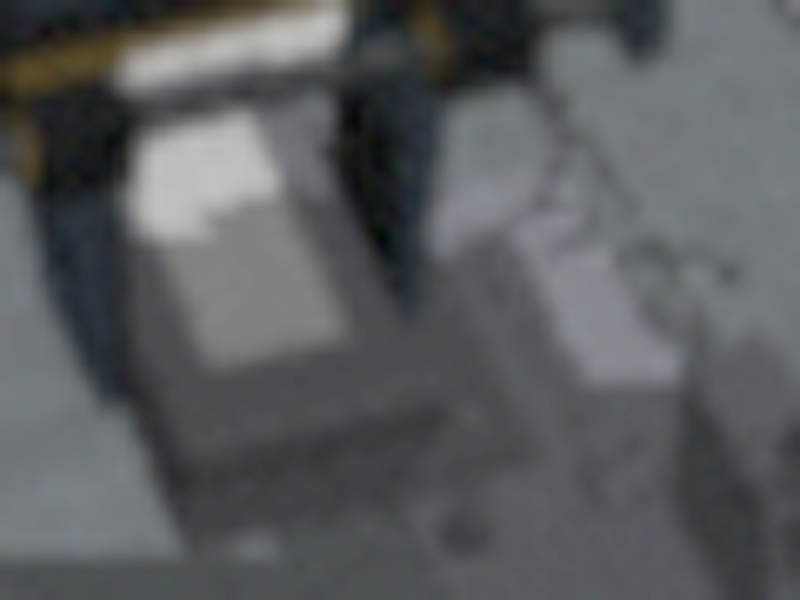

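Request:
{"op": "servo_tool", "data": {
  "plan": [
    [[0,0,0],[0,0,0.6],0],
    [[0,0,0],[0,0,0.6],0],
    [[0,0,0],[0,0,0.6],0],
    [[0,0,0],[0,0,0.6],0],
    [[0,0,0],[0,0,0.6],0],
    [[0,0,0],[0,0,0.6],0],
    [[0,0,0],[0,0,0.6],0],
    [[0,0,0],[0,0,0.6],0],
    [[0,0,0],[0,0,0.6],0],
    [[0,0,0],[0,0,0.5],0]
  ]
}}

```text
time_s: 23.2
ee_pos: [506.6, -26.8, 44.2]
ee_rot: [180.0, 0.0, -1.7]
force: [-1.8, 0.2, 1.0]
gripper_width: 56.6
```

```bash
python3 -c "
from h import *
s=env.state();print(s['force'].round(2),s['torque'].round(3),s['ee_pos'].round(2),s['ee_rot'].round(2))
snap('i')
show(cv2.imread('pics/i_side.png'),[],(240,185,300,230),'pics/i1.png')
"
```

```text
[-1.76  0.21  1.02] [-0.081  0.233  0.173] [506.56 -26.84  44.24] [ 1.80e+02  2.00e-02 -1.65e+00]
```

View pics/i1.png

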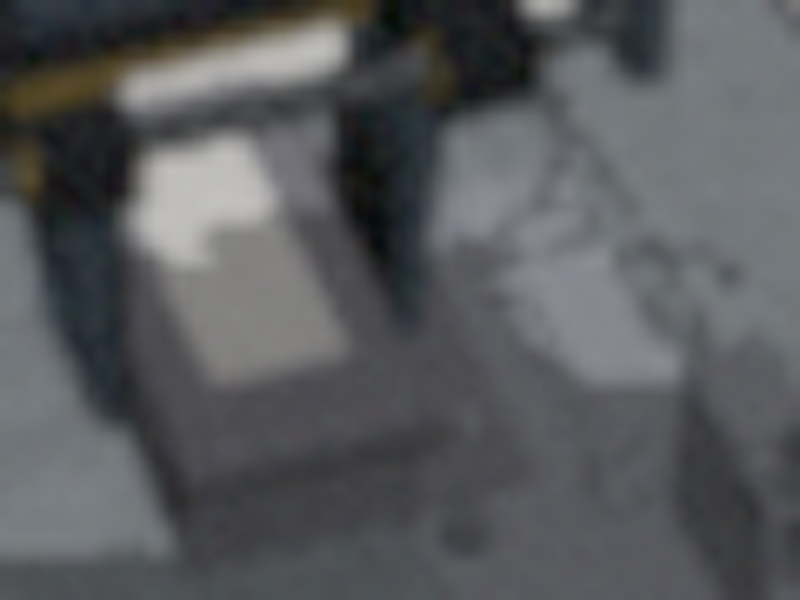

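Request:
{"op": "servo_tool", "data": {
  "plan": [
    [[0,0,0],[-0.2,0,1],0],
    [[0,0,0],[-0.1,0,1.5],0],
    [[0,0,0],[-0.1,0,1.5],0],
    [[0,0,0],[0,0,1.5],0],
    [[0,0,0],[0,0,1.5],0],
    [[0,0,0],[0,0,1.5],0],
    [[0,0,0],[0,0,1.5],0],
    [[0,0,0],[0,0,1.5],0],
    [[0,0,0],[0,0,1.5],0],
    [[0,0,0],[0,0,1.5],0]
  ]
}}

```text
time_s: 24.55
ee_pos: [506.6, -26.8, 28.8]
ee_rot: [180.0, -0.0, -1.7]
force: [-0.9, -0.2, 2.8]
gripper_width: 56.8
```

```bash
python3 -c "
from h import *
s=env.state();print(s['force'].round(2),s['torque'].round(3),s['ee_pos'].round(2),s['ee_rot'].round(2))
"
```

```text
[-0.9  -0.16  2.8 ] [-0.135  0.16   0.205] [506.55 -26.84  28.78] [ 1.80e+02 -2.00e-02 -1.65e+00]
```

Request:
{"op": "servo_tool", "data": {
  "plan": [
    [[0,0,0],[-0.1,0,1.4],0],
    [[0,0,0],[0,0,1.4],0],
    [[0,0,0],[0,0,1.4],0],
    [[0,0,0],[0,0,1.4],0],
    [[0,0,0],[0,0,1.4],0],
    [[0,0,0],[0,0,1.4],0],
    [[0,0,0],[0,0,1],0],
    [[0,0,0],[0,0,0.6],0],
    [[0,0,0],[0,0,0.6],0],
    [[0,0,0],[0,0,0.4],0]
  ]
}}

```text
time_s: 25.8
ee_pos: [506.5, -27.1, 17.3]
ee_rot: [180.0, -0.0, -1.7]
force: [-0.5, 0.2, -1.4]
gripper_width: 56.4
```

Request:
{"op": "servo_tool", "data": {
  "plan": [
    [[0,0,0],[0,0,0.4],0],
    [[0,0,0],[0,0,0.4],0],
    [[0,0,0],[0,0,0.4],0],
    [[0,0,0],[0,0,0.4],0],
    [[0,0,0],[0,0,0.3],0],
    [[0,0,0],[0,0,0.3],0],
    [[0,0,0],[0,0,0.3],0],
    [[0,0,0],[0,0,0.3],0],
    [[0,0,0],[0,0,0.3],0],
    [[0,0,0],[0,0,0.3],0]
  ]
}}

```text
time_s: 27.05
ee_pos: [506.2, -26.7, 16.1]
ee_rot: [-180.0, 0.0, -1.8]
force: [-1.8, 0.6, 4.9]
gripper_width: 56.6
```

```bash
python3 -c "
from h import *
s=env.state();print(s['force'].round(2),s['torque'].round(3),s['ee_pos'].round(2),s['ee_rot'].round(2))
"
```

```text
[-1.77  0.65  4.9 ] [-0.286  0.507 -0.008] [506.22 -26.7   16.07] [-1.7999e+02  1.0000e-02 -1.8400e+00]
```

Request:
{"op": "servo_tool", "data": {
  "plan": [
    [[0,0,0],[0,0,0],60],
    [[0,0,0],[0,0,0],66],
    [[0,0,0],[0,0,0],70],
    [[0,0,0],[0,0,-1],70],
    [[0,0,0],[0,0,-6],70],
    [[0,0,0],[0,0,-14],70],
    [[0,0,0],[0,0,-24],70],
    [[0,0,0],[0,0,-36],70],
    [[0,0,0],[0,0,-44],70],
    [[0,0,0],[0,0,-34],60]
  ]
}}

```text
time_s: 28.3
ee_pos: [505.7, -26.6, 181.3]
ee_rot: [-180.0, 0.0, -1.9]
force: [0.9, -0.4, 0.4]
gripper_width: 62.5
```

```bash
python3 -c "
from h import *
snap('j')
show(cv2.imread('pics/j_side.png'),[],(230,160,330,235),'pics/j1.png')
goto(597,-168,200,-1.5,6)
"
```

```text
pos [508.  -26.8 183.5] rot [-179.99   -0.39   -1.86] t 28.4 F [-0.2 -0.1  0.1] w 60.2
[[0, 0, np.float64(-0.1)], [15.6, 23.0, -2.6]]
[[0, 0, np.float64(-0.1)], [15.6, 23.1, -2.6]]
[[0, 0, np.float64(-0.1)], [15.6, 23.1, -2.6]]
[[0, 0, np.float64(-0.1)], [15.5, 23.1, -2.6]]
[[0, 0, np.float64(-0.1)], [15.5, 23.1, -2.6]]
[[0, 0, np.float64(-0.1)], [15.5, 23.1, -2.6]]
```

View pics/j1.png

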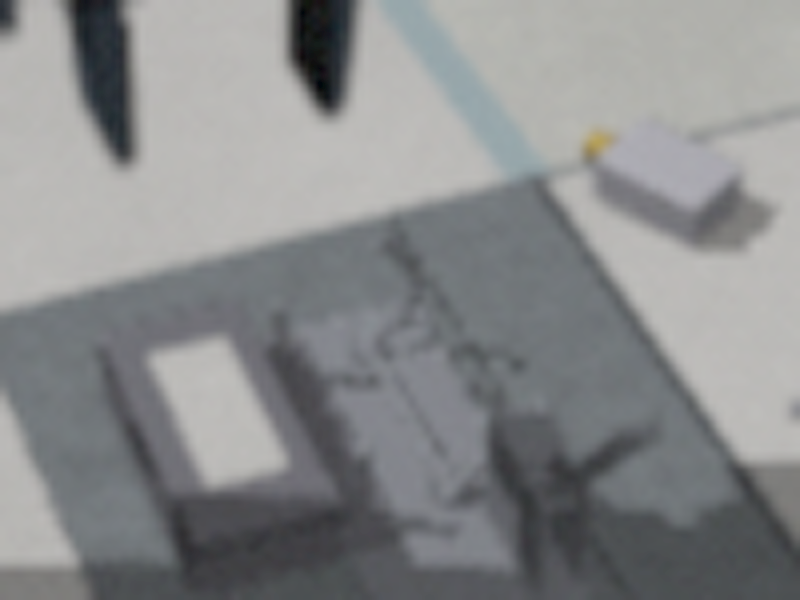

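Request:
{"op": "servo_tool", "data": {
  "plan": [
    [[0,0,0],[14,16.5,1],0],
    [[0,0,0],[14.5,16.5,4],0],
    [[0,0,0],[14.5,16.5,5],0],
    [[0,0,0],[14.5,16.5,6],0],
    [[0,0,0],[14.5,15,8],0],
    [[0,0,0],[8,8,10],0],
    [[0,0,0],[2,2,12],0],
    [[0,0,0],[0,0,12],0],
    [[0,0,0],[0,0,5],0],
    [[0,0,0],[0,0,0],0]
  ],
  "squeeze": 10
}}

```text
time_s: 29.65
ee_pos: [590.0, -127.2, 111.7]
ee_rot: [-179.9, 0.1, -1.9]
force: [0.4, 0.6, 0.1]
gripper_width: 0.2
```

```bash
python3 -c "
from h import *
goto(596,-136,113.5,-1.75,3)
snap('k')
show(cv2.imread('pics/k_side.png'),[],(230,140,370,245),'pics/k1.png')
"
```

```text
pos [ 590.  -127.2  111.7] rot [-1.7988e+02  1.4000e-01 -1.9000e+00] t 29.65 F [0.4 0.6 0.1] w 0.2
[[0, 0, np.float64(-0.1)], [2.1, 2.9, -0.6]]
[[0, 0, np.float64(-0.1)], [2.1, 2.9, -0.6]]
[[0, 0, np.float64(-0.1)], [2.1, 2.9, -0.6]]
```

View pics/k1.png

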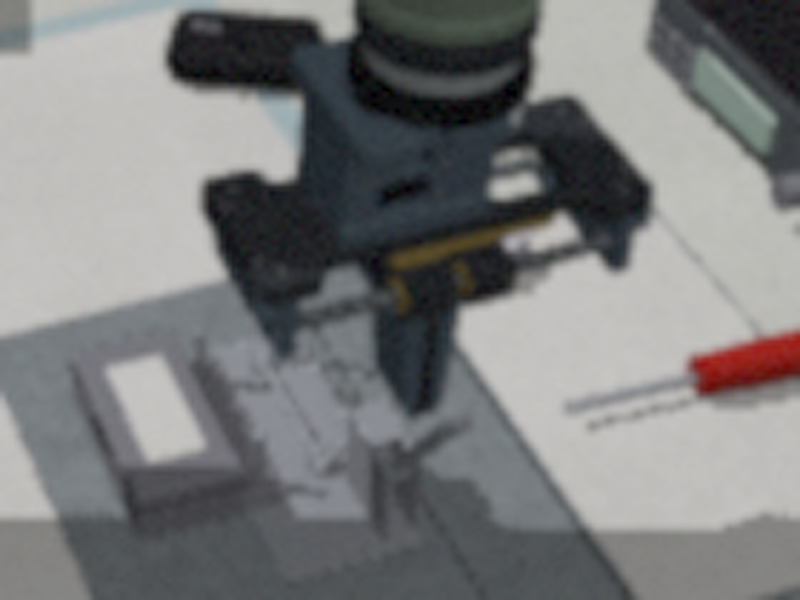

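```bash
python3 -c "
from h import *
D=ld('k')['side']; pf=(545.5,-29,np.radians(-1.75))
S=[]
for th in(1.0,):
  for r0 in (0,): S.append(((54,-85,44.8),(54,-85-96*np.cos(th),44.8+96*np.sin(th))))
segs=[tuple(proj(body(pf,np.array(e)),D)) for e in S]
show(cv2.imread('pics/k_side.png'),segs,(280,185,330,222),'pics/k2.png')
show(cv2.imread('pics/k_side.png'),[],(280,185,330,222),'pics/k3.png')
a=np.hstack([cv2.imread('pics/k2.png'),cv2.imread('pics/k3.png')]);cv2.imwrite('pics/k4.png',cv2.resize(a,(800,296),interpolation=cv2.INTER_AREA))
"
```

```text
(no output)
```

View pics/k4.png

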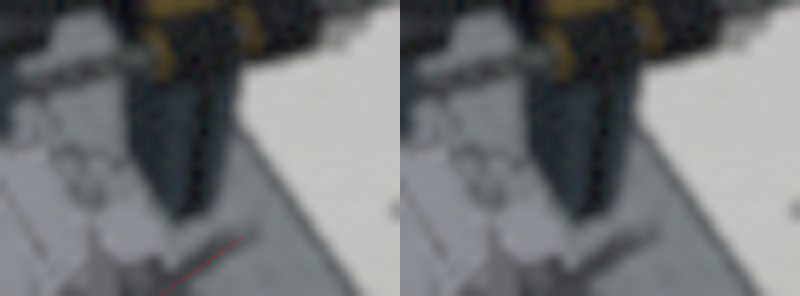

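Request:
{"op": "servo_tool", "data": {
  "plan": [
    [[0,0,0],[3,4,-0.5],0],
    [[0,0,0],[2.5,4,-0.5],0],
    [[0,0,0],[0,4,0],0],
    [[0,0,0],[0,3.4,2.2],0],
    [[0,0,0],[0,3.4,2.3],0],
    [[0,0,0],[0,3,2.5],0],
    [[0,0,0],[0,3.1,2.6],0],
    [[0,0,0],[0,2.9,2.8],0],
    [[0,0,0],[0,2.8,2.8],0],
    [[0,0,0],[0,2.5,3],0]
  ]
}}

```text
time_s: 31.0
ee_pos: [597.3, -152.2, 105.7]
ee_rot: [-178.9, -0.5, -2.2]
force: [-2.5, 5.6, 10.1]
gripper_width: 0.5
```

```bash
python3 -c "
from h import *
snap('m')
D=ld('m')['side']; pf=(545.5,-29,np.radians(-1.75))
show(cv2.imread('pics/m_side.png'),[],(275,180,335,225),'pics/m1.png')
"
```

```text
(no output)
```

View pics/m1.png

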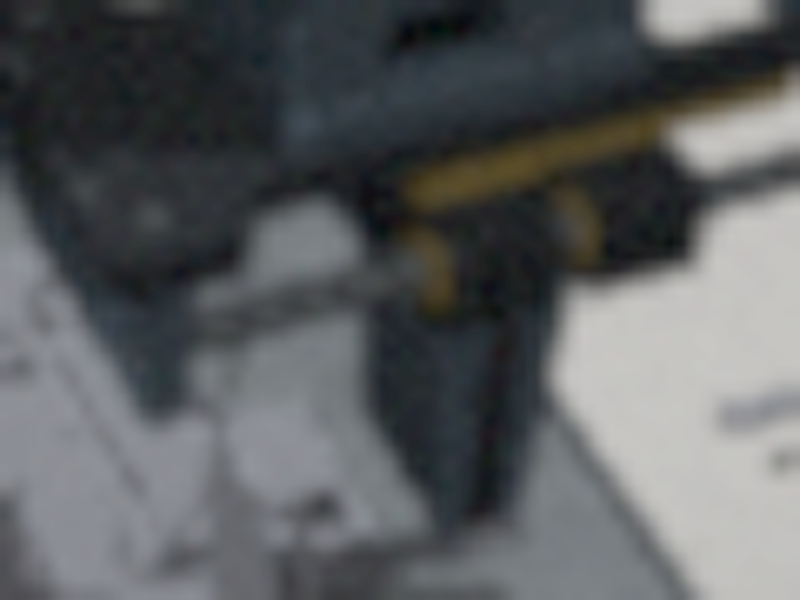

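Request:
{"op": "servo_tool", "data": {
  "plan": [
    [[-0.3,-0.2,0],[0,2.8,2.9],0],
    [[-0.3,-0.2,0],[0,2.7,3],0],
    [[-0.3,-0.2,0],[0,2.6,3.1],0],
    [[-0.3,0,0],[0,2.4,3.2],0],
    [[-0.2,0,0],[0,2.3,3.3],0],
    [[-0.2,0,0],[0,2.1,3.4],0],
    [[0,0,0],[0,1.9,3.5],0],
    [[0,0,0],[0,1.8,3.6],0],
    [[0,0,0],[0,1.7,3.6],0],
    [[0,0,0],[0,1.5,3.7],0]
  ]
}}

```text
time_s: 32.35
ee_pos: [597.0, -167.1, 88.0]
ee_rot: [-179.7, -0.3, -2.4]
force: [-2.8, 2.3, 8.9]
gripper_width: 0.0
```

```bash
python3 -c "
from h import *
s=env.state();print(s['force'].round(2),s['torque'].round(3),s['ee_pos'].round(2),s['ee_rot'].round(2))
"
```

```text
[-2.84  2.29  8.87] [ 0.33   0.492 -0.058] [ 596.96 -167.07   87.98] [-179.74   -0.32   -2.41]
```

Request:
{"op": "servo_tool", "data": {
  "plan": [
    [[-0.1,-0.1,-0.2],[0,1.6,3.5],0],
    [[-0.1,-0.1,-0.2],[0,1.5,3.5],0],
    [[0,0,-0.2],[0,1.4,3.5],0],
    [[0,0,0],[0,1.3,3.5],0],
    [[0,0,0],[0,1.2,3.5],0],
    [[0,0,0],[0,1,3.4],0],
    [[0,0,0],[0,1,3.4],0],
    [[0,0,0],[0,0.8,3.4],0],
    [[0,0,0],[0,0.7,3.3],0],
    [[0,0,0],[0,0.6,3.2],0]
  ]
}}

```text
time_s: 33.6
ee_pos: [596.2, -177.4, 64.7]
ee_rot: [-179.8, -0.4, -1.9]
force: [-1.7, 1.8, 4.6]
gripper_width: 0.2
```

Request:
{"op": "servo_tool", "data": {
  "plan": [
    [[0,0,0],[0,0.5,1.7],0],
    [[0,0,0],[0,0.5,1.7],0],
    [[0,0,0],[0,0.5,1.7],0],
    [[0,0,0],[0,0.5,1.7],0],
    [[0,0,0],[0,0.4,1.6],0],
    [[0,0,0],[0,0.4,1.6],0],
    [[0,0,0],[0,0.4,1.6],0],
    [[0,0,0],[0,0.4,1.5],0],
    [[0,0,0],[0,0.4,1.4],0],
    [[0,0,0],[0,0.4,1.2],0]
  ]
}}

```text
time_s: 34.85
ee_pos: [596.2, -182.1, 47.6]
ee_rot: [-179.8, -0.4, -1.9]
force: [0.4, 2.0, 3.8]
gripper_width: 0.5
```

Request:
{"op": "servo_tool", "data": {
  "plan": [
    [[0,0.2,0],[0,0,-5],0],
    [[0,0.2,0],[0,3,-5],0],
    [[0,0,0],[0,8,0],0],
    [[0,0,0],[0,7,0],0],
    [[0,0,0],[0,0,2],0],
    [[0,0,0],[0,0,2],0],
    [[0,0,0],[0,0,1],0],
    [[0,0,0],[0,0,0.7],0],
    [[0,0,0],[0,0,0.7],0],
    [[0,0,0],[0,0,0.7],0]
  ]
}}

```text
time_s: 36.1
ee_pos: [595.1, -202.3, 49.8]
ee_rot: [-179.8, -0.8, -1.9]
force: [-0.4, 0.5, -0.1]
gripper_width: 0.2
```

Request:
{"op": "servo_tool", "data": {
  "plan": [
    [[0,-0.4,0],[0,0,0.6],0],
    [[0,-0.4,0],[0,0,0.6],0],
    [[0,0,0],[0,0,0.6],0],
    [[0,0,0],[0,0,0.7],0],
    [[0,0,0],[0,0,0.7],0],
    [[0,0,0],[0,0,0.7],0],
    [[0,0,0],[0,0,0.7],0],
    [[0,0,0],[0,0,0.7],0],
    [[0,0,0],[0,0,0.7],0],
    [[0,0,0],[0,0,0.7],0]
  ]
}}

```text
time_s: 37.35
ee_pos: [595.7, -202.4, 47.0]
ee_rot: [-179.9, -0.1, -1.9]
force: [-1.3, 0.5, 6.5]
gripper_width: 0.6
```

```bash
python3 -c "
from h import *
s=env.state();print(s['force'].round(2),s['torque'].round(3),s['ee_pos'].round(2),s['ee_rot'].round(2))
"
```

```text
[-1.32  0.51  6.5 ] [0.054 0.348 0.022] [ 595.67 -202.36   46.98] [-1.7988e+02 -7.0000e-02 -1.9000e+00]
```

Request:
{"op": "servo_tool", "data": {
  "plan": [
    [[0,0,0],[0,0,0.8],0],
    [[0,0,0],[0,0,0.9],0],
    [[0,0,0],[0,0,1],0],
    [[0,0,0],[0,0,1.1],0],
    [[0,0,0],[0,0,1.1],0],
    [[0,0,0],[0,0,1.1],0],
    [[0,0,0],[0,0,1.1],0],
    [[0,0,0],[0,0,1.1],0],
    [[0,0,0],[0,0,1.1],0],
    [[0,0,0],[0,0,1.1],0]
  ]
}}

```text
time_s: 38.6
ee_pos: [595.8, -202.4, 46.6]
ee_rot: [-179.9, -0.4, -1.9]
force: [-2.3, 0.3, 8.6]
gripper_width: 0.2
```

```bash
python3 -c "
from h import *
s=env.state();print(s['force'].round(2),s['torque'].round(3),s['ee_pos'].round(2),s['ee_rot'].round(2))
"
```

```text
[-2.34  0.33  8.64] [0.162 0.489 0.019] [ 595.8  -202.39   46.56] [-179.94   -0.35   -1.9 ]
```

Request:
{"op": "servo_tool", "data": {
  "plan": [
    [[0,0,0],[0,0,1.2],0],
    [[0,0,0],[0,0,1.4],0],
    [[0,0,0],[0,0,1.5],0],
    [[0,0,0],[0,0,1.5],0],
    [[0,0,0],[0,0,1.5],0],
    [[0,0,0],[0,0,1.5],0],
    [[0,0,0],[0,0,1.5],0],
    [[0,0,0],[0,0,1.5],0],
    [[0,0,0],[0,0,1.5],0],
    [[0,0,0],[0,0,1.5],0]
  ]
}}

```text
time_s: 39.85
ee_pos: [596.0, -202.4, 46.2]
ee_rot: [180.0, -0.7, -1.9]
force: [-3.2, 0.5, 10.3]
gripper_width: 0.6
```

```bash
python3 -c "
from h import *
s=env.state();print(s['force'].round(2),s['torque'].round(3),s['ee_pos'].round(2),s['ee_rot'].round(2))
"
```

```text
[-3.25  0.53 10.34] [0.237 0.598 0.09 ] [ 595.98 -202.37   46.18] [179.99  -0.72  -1.89]
```

Request:
{"op": "servo_tool", "data": {
  "plan": [
    [[0,-0.3,0],[0,0,-3],0],
    [[0,-0.3,0],[0,0,-10],0],
    [[0,0,0],[0,0,-25],0],
    [[0,0,0],[0,0,-35],0],
    [[0,0,0],[0,0,-40],0],
    [[0,0,0],[0,0,-40],0],
    [[0,0,0],[0,30,-20],0],
    [[0,0,0],[0,40,0],0],
    [[0,0,0],[0,40,0],0],
    [[0,0,0],[0,20,0],0]
  ]
}}

```text
time_s: 41.1
ee_pos: [592.3, -334.1, 226.1]
ee_rot: [179.9, -0.1, -1.7]
force: [-0.3, 0.2, 0.8]
gripper_width: 0.4
```

```bash
python3 -c "
from h import *
snap('n')
show(cv2.imread('pics/n_side.png'),[],(225,160,345,250),'pics/n1.png')
show(cv2.imread('pics/n_top.png'),[],(235,140,330,211),'pics/n2.png')
"
```

```text
(no output)
```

View pics/n1.png

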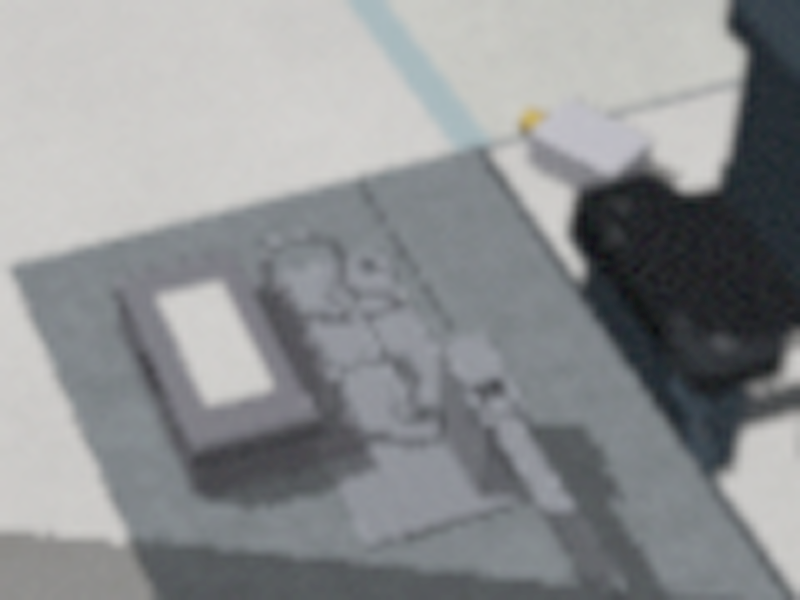

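View pics/n2.png

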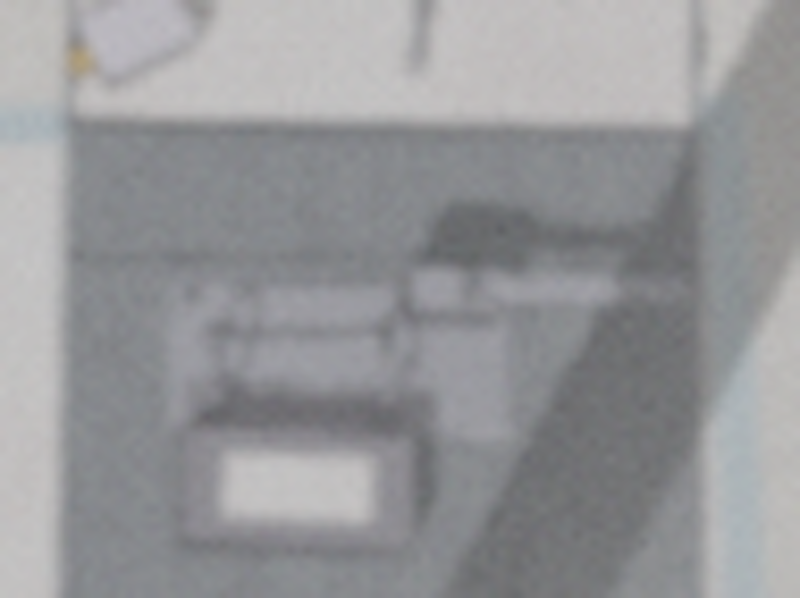

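```bash
python3 -c "
from h import *
print(env.job_done(), env.state()['time_s'])"
```

```text
the job is handed in; nothing more can be done
the job is handed in; nothing more can be done
```

The grey punched case is filed over both posts and the lever is back down on its stop with the rings shut. I handed the job in at about 41 s of the 67 s allowed; no verdict was reported.

- **What I did:** I first touched the shut lever to learn its stop height, then gripped its thumb plate and lifted it until the rings stood open. I lowered the case slowly until it lay on the board, with at most about 5 N read while lowering it. I then pressed the lever down with closed fingers.
- **Case check:** the gripper stopped exactly 4 mm higher than it did on the desk, which is the board's thickness. The last pictures show the case flat on the board and the arches over the flange.
- **Lever check:** before lifting, the finger height was 46.7 mm at 6.6 N. The last presses read 47.0 mm at 6.5 N, 46.6 mm at 8.6 N and 46.2 mm at 10.3 N. The first of these is 0.3 mm higher than the starting value. The last fits the lever bending about 1 mm against its stop, and no reading at the end of a move came near the 18 N limit. The last pictures show the lever level.
- **Weak point:** my two camera estimates of how far the holes were from the posts disagreed by about 2 mm along the row. I split the difference and let the round post tips centre the case; the forces stayed small.
- **Other items:** as far as I know nothing else was touched. I only looked at the file area in the last pictures, so the rest of the desk was not checked afterwards.

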